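Load beads and hold the test kiln's lid at the vent mark

ROBOT

A 6-joint arm with a two-finger parallel gripper is mounted at the origin on the work surface. World frame = base frame: x ahead of the robot, y to its left, z up, the work surface at z = 0. Lengths are in mm, angles in rad, forces in N, time in s.
With the tool pointing down it reaches from about 275 to 1000 mm from the base axis. Payload 8.4 kg.
Tool frame: the origin (TCP) lies at the very end of the fingers, on their centre line; the grasp point (between the pads) lies 19 mm behind it; z points along the fingers, y is the direction in which the jaws open and shut (so a half turn about z gives the same grasp; the last joint's range is limited). The gripper opens to 85 mm and grips with 20 to 120 N. Pads are 22 mm wide; open, the fingers measure 114 mm over their backs; the gripper's body (76 mm by 85 mm) begins 54 mm behind the grasp point. The pads swing forward as they close: fully open they stand 13 mm farther back than shut.
Start: joints at [1.141, 0.353, 1.633, -0, 1.155, -0.002], TCP at [259.293, 568.678, 208.881] pointing down, gripper open.
Joint ranges: [-2.63, 2.63], [-0.92, 2.1], [0.06, 2.66], [-1.3, 4.44], [0, 2.69], [-3.02, 3.02]. Speed limits (rad/s): [2.22, 2.22, 2.79, 3.14, 3.14, 3.14].

INTERFACE

Orientations are given as [roll, pitch, yaw] about the fixed x, y, z axes, in that order (R = Rz(yaw) Ry(pitch) Rx(roll)).
In Python, from rig import r gives the robot as it stands.
- The arm moves only by the tool jog_arm, never from a script. Its argument "increments" is text: rows parted by semicolons, each of 7 numbers parted by spaces: the shift along the tool's x, y, z in cm, then the turn, a rotation vector about the tool's x, y, z in rad, then the opening, from -1 (shut) to 1 (fully open). A call has exactly 8 rows; each row shifts and turns the commanded pose from where the row before left it, along the tool's axes as they then stand; what a row does not reach is not made up. A row lasts 1/10 s, in which the tool goes at most 50 mm and 8.59 degrees, less where a joint would pass 70% of its speed; a pose out of reach is approached as far as the arm can. A call with a gripper value outside its range is refused whole. The fingers move at their own pace and stop on an object; "squeeze" is the grip in N (left out, the last holds). Time passes only in rows, so rows that do not move let the fingers close, or fill a call up. It gives the time, the measured TCP pose, the force and the opening at its end, in the units of the state.
- r.sense(): the state, without advancing time (a new reading comes with each control period).
- r.grab_frame(name): name is "side" or "top"; returns the picture (400x640x3 uint8, red, green, blue); there is no depth.
- r.camera_info(name): a dict with "K" (3x3 intrinsics, pixels), "rvec" (rotation vector, rad) and "tvec" (3), from world to camera coordinates, as OpenCV has them. Camera axes: x right, y down, z forward; pixel columns grow to the right and rows downward; lengths in mm; the calibration is good to about 2 mm. A picture is of the moment at which its call begins. camera_info takes no time and is no camera call.
- r.sign_off(): hands the job in, once; it reports no verdict.
The state is a dict: "clock": time; "qpos": joint angles; "qvel": joint speeds; "joint_efforts": joint torques, N m; "eef_pos": TCP position; "tcp_rot": TCP orientation; "contact_force": force on the tool from outside, world axes, zero at the start; "wrist_torque": the same for the moment, N m; "opening": opening from 0.0 (shut) to 1.0 (fully open).
Only numpy, scipy, OpenCV 4.12 (cv2) and the standard library are available. Lean on these libraries where they do the work, as an engineer would, in place of code of your own. Each camera call takes 0.05 s, during which the arm holds its last target.

TASK

We are loading the test kiln: tip all five clay beads out of the blue cup into the firing dish, and stand the empty cup upright on the bench. Then lift the kiln's sprung lid by its wooden bar until the white pointer ball is level with the red marker ball, and finish while still holding it there, so that I can slide the dish in. Leave the dish where it is, the red marker as it is set, and everything else undisturbed.

Things in the scene. Friction and masses are not known exactly. Their poses are not given: they have to be found in the camera images.
- cup: Blue enamelled metal cup, a straight open cylinder without handle: outer diameter 65 mm, wall 3.5 mm, 72 mm tall, about 0.09 kg. Origin at the centre of its underside, z up through the mouth. Holds the five beads, one layer deep on its floor (5 mm thick). Can be gripped across its outside from above, near the rim; it can swing between the fingers if gripped weakly (50 N holds it).
- dish: Terracotta-coloured firing dish, a loose round open bowl: rim outer diameter 150 mm, 60 mm tall, wall 5 mm, about 0.6 kg. Origin at the centre of its underside, z up.
- bead1_center (a point): Centre of cream clay bead 1 of 5, a 20 mm ball of 10 g, at the start in the cup.
- bead2_center (a point): Centre of cream clay bead 2 of 5, a 20 mm ball of 10 g, at the start in the cup.
- bead3_center (a point): Centre of cream clay bead 3 of 5, a 20 mm ball of 10 g, at the start in the cup.
- bead4_center (a point): Centre of cream clay bead 4 of 5, a 20 mm ball of 10 g, at the start in the cup.
- bead5_center (a point): Centre of cream clay bead 5 of 5, a 20 mm ball of 10 g, at the start in the cup.
- kiln: Small test kiln, fixed to the bench: dark steel box with brick lining, 220 mm deep (x), 240 mm wide (y), 150 mm high. Origin at the centre of its underside; its front (-x side) faces roughly to the robot.
- kiln_lid: Lid (dark steel plate 220 x 240 x 22 mm). Origin mid hinge line, at the kiln's far top rim, 150 mm above the bench. Frame turns with it: y along the hinge (level, to robot's left), x from front edge to hinge, z its normal; opening angle = z from vertical, 0 shut (start), stop 1.2 rad. Spring and weight push it shut: lifting up at the bar takes 6 N near shut to 16 N at 0.6 rad.
- lid_bar (a point): Middle of the lid's wooden bar handle: round, 14 mm thick, 130 mm long along the lid's y, on two 8 mm posts 112 mm apart. In the lid's frame 190 mm to the front of and 67 mm above the hinge, so 217 mm above the bench when shut; 38 mm free beneath it. Axes as the lid's. The bar may turn between the fingers as the lid rises, so the gripper may stay pointing down.
- lid_pointer (a point): White ball (16 mm) on a short peg on the lid's side that shows the lid's angle; side of the kiln that is at the right as seen from the robot. 200 mm from the hinge towards the front and 11 mm above it in the lid's frame. Axes as the lid's.
- vent_marker (a joint): Angle at which the red marker arm is set, in the same sense and about the same axis as the lid's opening angle: the lid is at the mark when its angle equals this one. Set between 0.3 and 0.6 rad; stiff, not to be touched.
- marker_tip (a point): Red ball (20 mm) at the end of the red marker arm beside the kiln's right side, 200 mm from the hinge line and 11 mm above it in the arm's frame: when the lid is at the mark the white ball is right beside the red one, 14 mm nearer to the lid. Axes as the arm's (x along it to the hinge).
- vase: Bystander, loose: bisque-pink vase, 116 mm wide, 145 mm tall. Leave it alone. Origin on its underside.
- squat_pot: Bystander, loose: small dark brown squat pot, 90 mm wide, 62 mm tall. Leave it alone. Origin on its underside.
- glaze_jar: Bystander, loose: small green glass jar with white cap, 56 mm wide, 70 mm tall. Leave it alone. Origin on its underside.
- brush: Bystander, loose: flat brush with wooden handle, lying, under 30 mm high. Leave it alone. Origin on its underside.
- wood_rib: Bystander, loose: flat wooden rib, 100 x 50 x 12 mm. Leave it alone. Origin on its underside.
- kiln_prop: Bystander, loose: cream disc, 40 mm wide, 30 mm tall. Leave it alone. Origin on its underside.
Things that resemble listed ones, but are neither listed nor needed, are in the scene too. Leave any turquoise look-alike of the dish alone. Several things look just like the cup: the one meant starts nearest to the robot's base.

How it is judged:
By the outcome, as a careful person would: the job done as asked, in the order asked, and still so for the second after the job is handed in, while the arm keeps its last pose, push and grip.
It also fails if it takes over 64 s, if anything falls off the work surface, if the arm or the gripper's body presses on something with over 40 N, if the wrist force passes 120 N, or if a joint passes its speed limit or range.

## Working session

There is one attempt and no reset: what is moved stays moved. The work goes in short steps, Python scripts to look and compute and a tool call to move; the robot and the scene stay as the last step left them, time stands still between calls to the robot, and variables do not carry over. Pictures are saved under pics/ and viewed, and the job is handed in when it is done.

Besides the shell and the picture viewer there is one more tool, called after "Call:" in YAML: its name, and indented under it one key for each argument. jog_arm: Moves the arm, as the interface text tells. Its arguments: {"type":"object","properties":{"increments":{"type":"string"},"squeeze":{"type":"number"}},"required":["increments"]}

```bash
ls; mkdir -p pics
python3 - <<'E'
from rig import r
import cv2
for n in ("side","top"):
    im=r.grab_frame(n); cv2.imwrite(f"pics/{n}0.png",im[:,:,::-1]); print(n,r.camera_info(n))
print(r.sense())
E
```

```text
pics
side {'K': array([[434.32944976,   0.        , 320.37192327],
       [  0.        , 434.32944976, 201.09841707],
       [  0.        ,   0.        ,   1.        ]]), 'rvec': array([ 2.41143152, -0.44879633,  0.16224305]), 'tvec': array([-558.24615998,  269.62405172, 1468.93943276])}
top {'K': array([[480.66704417,   0.        , 322.33055233],
       [  0.        , 480.66704417, 205.26799464],
       [  0.        ,   0.        ,   1.        ]]), 'rvec': array([ 2.14536511, -2.13830317,  0.16082356]), 'tvec': array([ -18.0649772 ,  615.43848931, 1868.69528649])}
{'clock': 0.1, 'qpos': array([ 1.14060197e+00,  3.53596625e-01,  1.63403070e+00, -1.74602909e-05,
        1.15523179e+00, -2.39244676e-03]), 'qvel': array([ 0.00188233, -0.0023968 , -0.00168309, -0.00017329, -0.00149889,
       -0.00053818]), 'joint_efforts': array([-4.05626270e-04, -6.06355619e+01, -3.42821324e+01, -4.87192324e-05,
        3.92597169e-03,  7.31699902e-05]), 'eef_pos': array([259.10800058, 568.26499274, 208.23814419]), 'tcp_rot': array([-3.14032616e+00,  1.29353000e-05,  2.71379782e+00]), 'contact_force': array([-0.09230328,  0.25600098,  0.04447776]), 'wrist_torque': array([-0.01633598,  0.03560062, -0.00847103]), 'opening': 1.0000781461039365}
```

View pics/side0.png

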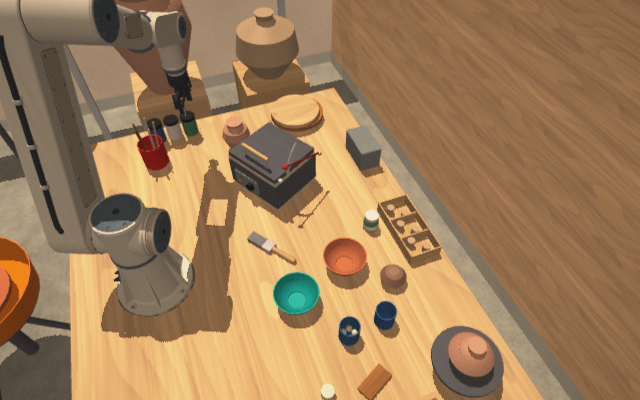

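View pics/top0.png

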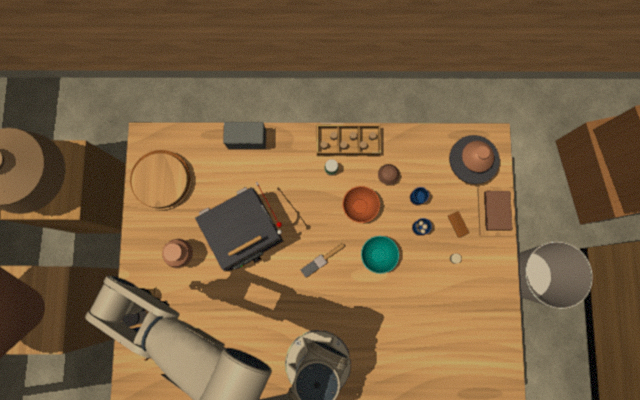

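```bash
cat > h.py <<'E'
import numpy as np, cv2
from rig import r
C={}
def cam(n):
    if n not in C:
        c=r.camera_info(n); R=cv2.Rodrigues(np.array(c['rvec']))[0]; t=np.array(c['tvec']).reshape(3); C[n]=(np.array(c['K']),R,t)
    return C[n]
def ray(n,uv):
    K,R,t=cam(n); d=R.T@np.linalg.inv(K)@np.array([uv[0],uv[1],1.]); return -R.T@t,d/np.linalg.norm(d)
def plane(n,uv,z):
    o,d=ray(n,uv); return o+d*(z-o[2])/d[2]
def tri(a,b,n1="side",n2="top"):
    o1,d1=ray(n1,a); o2,d2=ray(n2,b)
    s=np.linalg.lstsq(np.c_[d1,-d2],o2-o1,rcond=None)[0]
    p,q=o1+s[0]*d1,o2+s[1]*d2; return (p+q)/2,np.linalg.norm(p-q)
def proj(n,P):
    K,R,t=cam(n); q=K@(R@np.asarray(P,float)+t); return q[:2]/q[2]
def crop(fn,src,x0,y0,x1,y1,s):
    im=cv2.imread(src)[y0:y1,x0:x1]; cv2.imwrite(fn,cv2.resize(im,None,fx=s,fy=s,interpolation=cv2.INTER_CUBIC))
def grab(n,fn):
    im=r.grab_frame(n)[:,:,::-1].copy(); cv2.imwrite(fn,im); return im
E
python3 - <<'E'
from h import *
np.set_printoptions(precision=1,suppress=True)
s=cv2.imread('pics/side0.png');t=cv2.imread('pics/top0.png')
A=cv2.resize(s[230:350,260:420],None,fx=3.5,fy=3.5,interpolation=2)[:,:400*2]
crop('pics/c1.png','pics/side0.png',325,285,425,360,8)
crop('pics/c2.png','pics/top0.png',340,165,440,240,8)
crop('pics/c3.png','pics/side0.png',220,115,340,205,6)
crop('pics/c4.png','pics/top0.png',185,175,315,275,6)
for n,uv,z in [("top",(423,227),72),("top",(420,197),72),("side",(349,325),72),("side",(386,309),72),("top",(361,205),60),("side",(345,251),60),("top",(380,255),60),("top",(317,385),0)]:
    print(n,uv,plane(n,uv,z))
for im,n in((s,'side'),(t,'top')):
    h=cv2.cvtColor(im,cv2.COLOR_BGR2HSV)
    m=cv2.inRange(h,(100,120,30),(125,255,255)); k,l,st,ce=cv2.connectedComponentsWithStats(m)
    print(n,[(st[i][:5].tolist(),ce[i].round(1).tolist()) for i in range(1,k) if st[i][4]>15])
E
```

```text
top (423, 227) [ 527.1 -409.3   72. ]
top (420, 197) [ 645.8 -400.9   72. ]
side (349, 325) [ 532.3 -408.    72. ]
side (386, 309) [ 658.1 -401.5   72. ]
top (361, 205) [ 615.  -169.1   60. ]
side (345, 251) [ 627.8 -155.9   60. ]
top (380, 255) [ 418.2 -241.3   60. ]
top (317, 385) [-79.7   2.3   0. ]
side [([157, 127, 8, 14, 54], [160.8, 133.3]), ([374, 302, 22, 27, 458], [384.5, 315.0]), ([339, 317, 21, 28, 347], [348.5, 330.7])]
top [([411, 188, 17, 16, 205], [419.0, 195.7]), ([422, 219, 9, 14, 45], [426.9, 224.7]), ([413, 222, 8, 12, 27], [415.4, 228.6])]
```

View pics/c1.png

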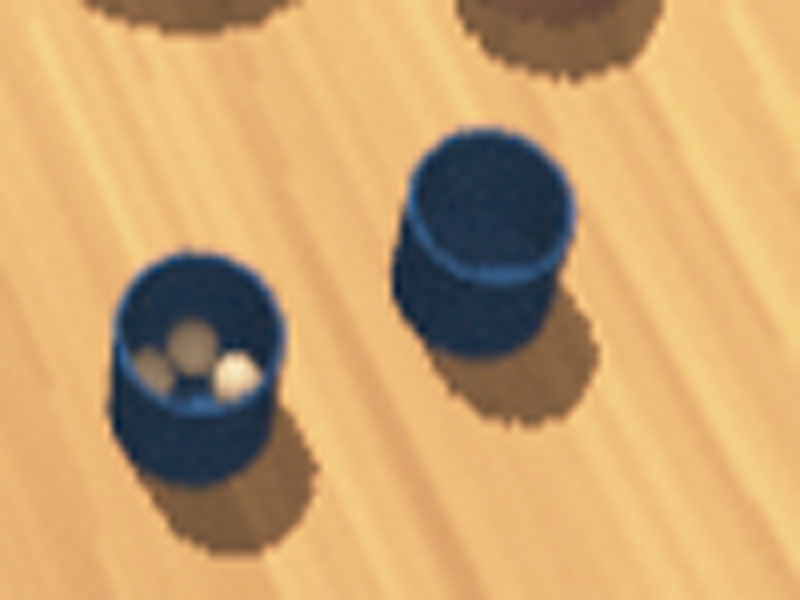

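View pics/c2.png

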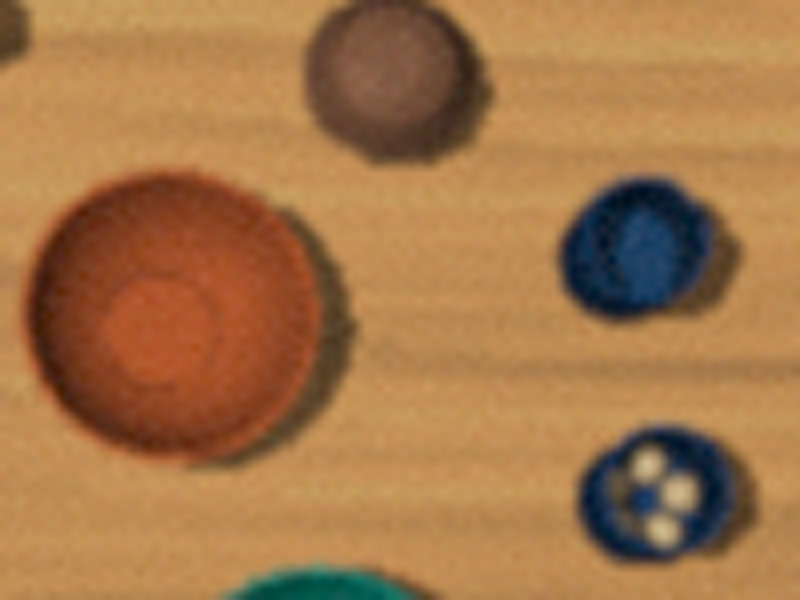

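View pics/c3.png

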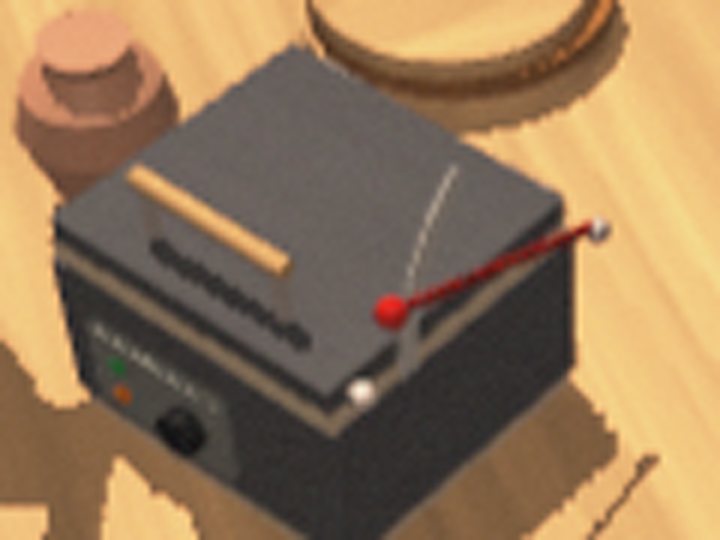

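View pics/c4.png

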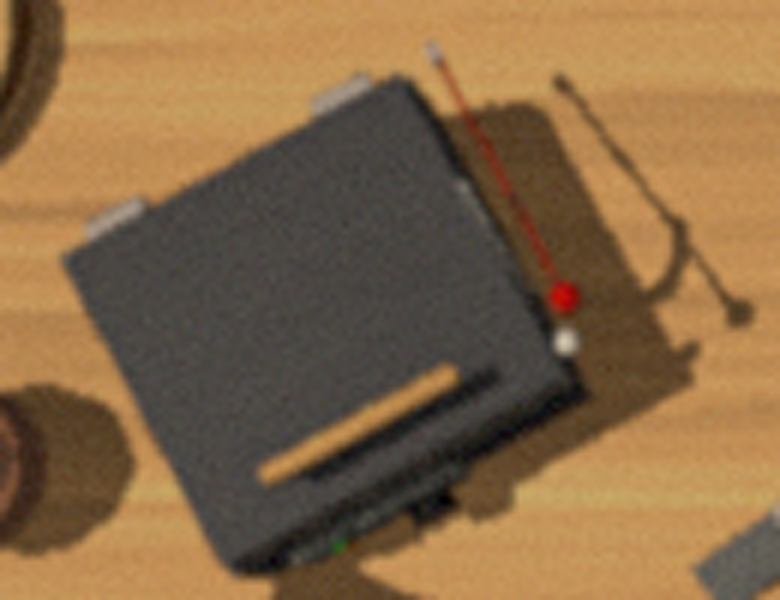

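Run:
```python
from h import *
np.set_printoptions(precision=1,suppress=True)
crop('pics/c5.png','pics/side0.png',120,95,220,175,8)
T=lambda *a:print(*[ (x.round(1) if hasattr(x,'round') else x) for x in tri(*a)])
print('cams',ray('side',(0,0))[0],ray('top',(0,0))[0])
print('cup rim');T((350,326.5),(422.9,226.5)); print(plane('side',(350,326.5),72),plane('top',(422.9,226.5),72))
print('blue left',plane('side',(160.8,130),70))
s=cv2.imread('pics/side0.png');t=cv2.imread('pics/top0.png')
def blobs(im,lo,hi,box,mn):
    h=cv2.cvtColor(im,cv2.COLOR_BGR2HSV); m=cv2.inRange(h,lo,hi); z=np.zeros_like(m); x0,y0,x1,y1=box; z[y0:y1,x0:x1]=m[y0:y1,x0:x1]
    k,l,st,ce=cv2.connectedComponentsWithStats(z)
    for i in range(1,k):
        if st[i][4]>=mn:
            c=max(cv2.findContours((l==i).astype(np.uint8),0,1)[0],key=len)
            print(st[i].tolist(),ce[i].round(1),[np.round(x,1) for x in cv2.minAreaRect(c)])
print('dish');blobs(s,(3,130,90),(13,255,255),(300,220,390,290),300);blobs(t,(3,130,60),(13,255,255),(330,170,400,235),300)
print('red s');blobs(s,(170,150,60),(180,255,255),(270,140,330,185),5);blobs(s,(0,180,60),(4,255,255),(270,140,330,185),5)
print('red t');blobs(t,(170,150,60),(180,255,255),(255,175,300,230),3);blobs(t,(0,180,60),(4,255,255),(255,175,300,230),3)
print('bar');blobs(s,(10,90,100),(25,255,255),(238,138,272,165),20);blobs(t,(10,90,100),(25,255,255),(225,232,265,258),20)
```

```text
cams [ 257.2 -886.1 1300.3] [ 326.3  -19.7 1940.2]
cup rim
[ 532.1 -410.8   66.1] 4.9
[ 533.2 -413.4   72. ] [ 529. -409.   72.]
blue left [132.1 687.1  70. ]
dish
[323, 237, 44, 40, 1362] [344.5 256.3] [array([344.8, 256.1]), array([40.2, 41.6]), np.float64(63.4)]
[342, 186, 39, 38, 1136] [361.  204.1] [array([360.9, 204.1]), array([38.2, 36.7]), np.float64(11.3)]
red s
[307, 155, 4, 3, 5] [308.8 156.2] [array([308.7, 156.3]), array([0.8, 3.6]), np.float64(56.3)]
[300, 158, 6, 3, 8] [302.4 158.9] [array([302.4, 158.8]), array([0.9, 5.4]), np.float64(63.4)]
[291, 162, 6, 3, 6] [293.5 163. ] [array([293.5, 163. ]), array([0.4, 5.4]), np.float64(63.4)]
[283, 165, 7, 4, 20] [285.2 166.4] [array([286. , 166.5]), array([3., 6.]), np.float64(90.0)]
red t
[276, 222, 5, 5, 15] [278.1 224.1] [array([278.2, 224.1]), array([4. , 3.6]), np.float64(26.6)]
bar
[238, 138, 7, 6, 21] [240.  139.6] [array([241. , 140.5]), array([5., 6.]), np.float64(90.0)]
[241, 142, 28, 20, 134] [254.5 151.4] [array([254.5, 151.5]), array([31.9,  4.2]), np.float64(32.0)]
[228, 235, 33, 21, 153] [244.  245.4] [array([243.9, 245.4]), array([ 4.1, 37.2]), np.float64(60.9)]
```

View pics/c5.png

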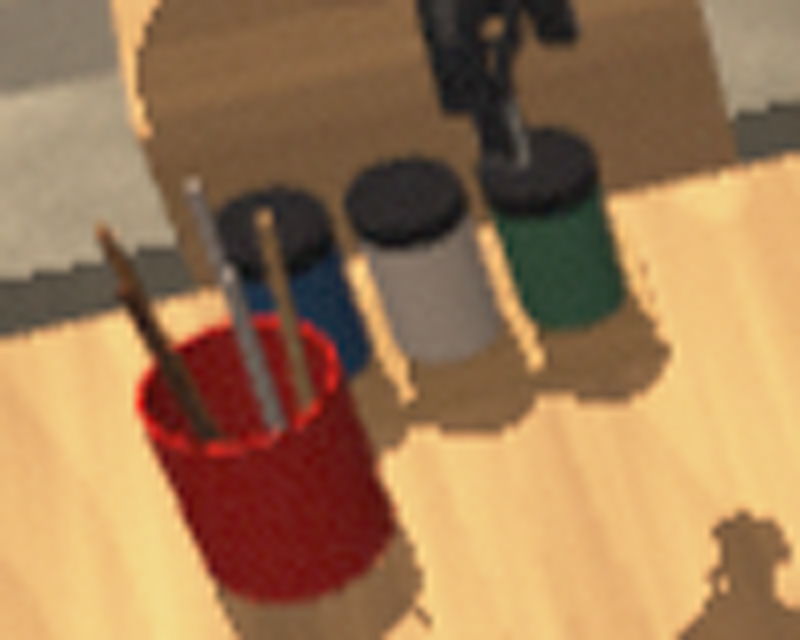

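Run:
```python
from h import *
np.set_printoptions(precision=1,suppress=True)
for n,a,b in [('bar',(254.5,151.5),(243.9,245.4)),('barL',(242,143.8),(228.8,253.8)),('barR',(267.5,159.8),(260.5,237)),('white',(280.2,180),(279.2,232)),('red',(285.2,167),(279,224.3)),('pivot',(319.8,153.3),(257.2,183.7))]:
    print(n,*tri(a,b))
print(proj('side',(615,-170,60)),proj('side',(531,-411,72)),proj('top',(531,-411,72)))
crop('pics/c6.png','pics/side0.png',310,225,400,300,8)
```

```text
bar [444.6 264.8 212. ] 2.145432692506887
barL [413.3 317.6 214.7] 0.2866477990843473
barR [475.4 205.5 213.7] 3.147093176990182
white [498.7 143.2 162.2] 3.3344565091797183
red [520.2 138.7 224.6] 2.920039829250591
pivot [683.2 230.8 150.7] 3.3167938064381155
[343.2 255.4] [349. 326.] [423.4 226. ]
```

View pics/c6.png

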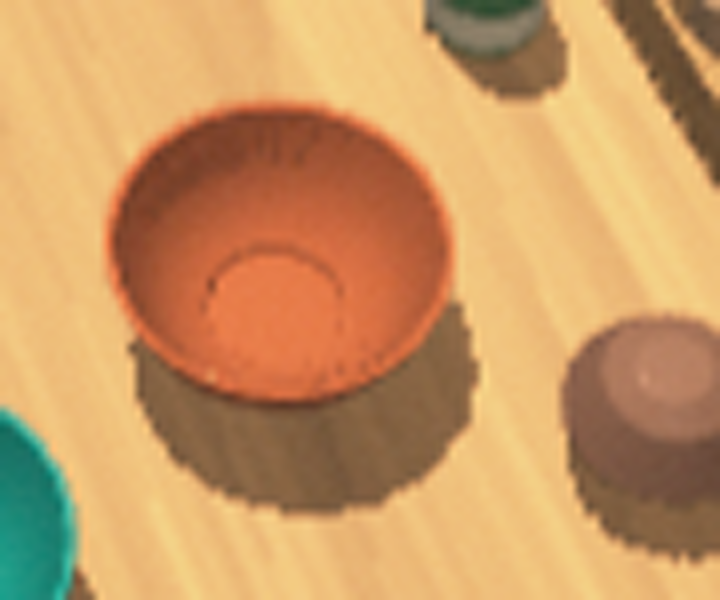

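```bash
cat > plan.py <<'E'
import numpy as np
from scipy.spatial.transform import Rotation as Ro, Slerp
def M(rpy): return Ro.from_euler('xyz',rpy)
def rows(p,R,wps,vmax=48,wmax=.145):
    """p,R start; wps: list of (pos,Rot,op); returns rounded rows & end pose"""
    out=[];p=np.array(p,float)
    for q,Rq,op in wps:
        q=np.array(q,float); rv=(R.inv()*Rq).as_rotvec()
        n=int(np.ceil(max(np.linalg.norm(q-p)/vmax,np.linalg.norm(rv)/wmax,1)))
        for i in range(n):
            k=n-i
            d=np.round(R.inv().apply((q-p)/k)/10,1)
            w=np.round((R.inv()*Rq).as_rotvec()/k,2)
            out.append([*d,*w,op]); p=p+R.apply(d*10); R=R*Ro.from_rotvec(w)
    return out,p,R
def show(out):
    while len(out)%8: out.append([0,0,0,0,0,0,out[-1][-1]])
    for i in range(0,len(out),8): print('; '.join(' '.join('%g'%(x+0) for x in r) for r in out[i:i+8]))
def down(yaw): return M([np.pi,0,yaw])
E
python3 - <<'E'
from plan import *
p=[259.1,568.3,208.9]; R=M([-3.1403,0,2.714])
o,p,R=rows(p,R,[((290,455,310),down(2.5),1),((500,-300,300),down(1.1),1),((531,-411,200),down(.91),1)])
show(o);print(p,R.as_euler('xyz'))
E
```

```text
-1.9 -2.3 -2.5 0 0 0.05 1; -2 -2.2 -2.5 0 0 0.05 1; -2.1 -2 -2.5 0 0 0.06 1; -2.2 -1.9 -2.6 0 0 0.05 1; -3.6 -2.8 0.1 0 0 0.08 1; -3.9 -2.5 0.1 0 0 0.08 1; -4 -2.2 0.1 0 0 0.08 1; -4.2 -1.9 0.1 0 0 0.08 1
-4.3 -1.6 0.1 0 0 0.08 1; -4.5 -1.2 0 0 0 0.08 1; -4.5 -0.8 0.1 0 0 0.08 1; -4.6 -0.5 0 0 0 0.08 1; -4.6 -0.1 0.1 0 0 0.08 1; -4.6 0.3 0 0 0 0.09 1; -4.6 0.7 0.1 0 0 0.08 1; -4.5 1 0 0 0 0.09 1
-4.4 1.4 0.1 0 0 0.08 1; -4.3 1.8 0 0 0 0.09 1; -4.1 2.2 0.1 0 0 0.08 1; -3.8 2.5 0 0 0 0.09 1; -3.7 2.8 0.1 0 0 0.08 1; -2.1 1.9 2.5 0 0 0.05 1; -2 2 2.5 0 0 0.05 1; -1.9 2.2 2.5 0 0 0.05 1
-1.9 2.2 2.5 0 0 0.04 1; 0 0 0 0 0 0 1; 0 0 0 0 0 0 1; 0 0 0 0 0 0 1; 0 0 0 0 0 0 1; 0 0 0 0 0 0 1; 0 0 0 0 0 0 1; 0 0 0 0 0 0 1
[ 530.44636579 -411.19964499  199.90669755] [3.14129896e+00 1.25884762e-03 9.13999815e-01]
```

Call:
jog_arm:
  increments: "-1.9 -2.3 -2.5 0 0 0.05 1; -2 -2.2 -2.5 0 0 0.05 1; -2.1 -2 -2.5 0 0 0.06 1; -2.2 -1.9 -2.6 0 0 0.05 1; -3.6 -2.8 0.1 0 0 0.08 1; -3.9 -2.5 0.1 0 0 0.08 1; -4 -2.2 0.1 0 0 0.08 1; -4.2 -1.9 0.1 0 0 0.08 1"
  squeeze: 60

```text
clock: 0.9
eef_pos: [340.0, 276.6, 305.7]
tcp_rot: [-3.142, 0.0, 2.181]
contact_force: [0.8, -0.2, -0.5]
opening: 1.004
```

Call:
jog_arm:
  increments: "-4.3 -1.6 0.1 0 0 0.08 1; -4.5 -1.2 0 0 0 0.08 1; -4.5 -0.8 0.1 0 0 0.08 1; -4.6 -0.5 0 0 0 0.08 1; -4.6 -0.1 0.1 0 0 0.08 1; -4.6 0.3 0 0 0 0.09 1; -4.6 0.7 0.1 0 0 0.08 1; -4.5 1 0 0 0 0.09 1"

```text
clock: 1.7
eef_pos: [438.3, -79.4, 301.7]
tcp_rot: [3.142, -0.0, 1.52]
contact_force: [0.7, 1.1, -0.1]
opening: 0.999
```

Call:
jog_arm:
  increments: "-4.4 1.4 0.1 0 0 0.08 1; -4.3 1.8 0 0 0 0.09 1; -4.1 2.2 0.1 0 0 0.08 1; -3.8 2.5 0 0 0 0.09 1; -3.7 2.8 0.1 0 0 0.08 1; -2.1 1.9 2.5 0 0 0.05 1; -2 2 2.5 0 0 0.05 1; -1.9 2.2 2.5 0 0 0.05 1"

```text
clock: 2.5
eef_pos: [523.4, -383.9, 222.5]
tcp_rot: [-3.141, -0.0, 0.951]
contact_force: [0.0, 0.2, -0.8]
opening: 0.999
```

Call:
jog_arm:
  increments: "-1.9 2.2 2.5 0 0 0.04 1; 0 0 0 0 0.14 0 1; 0 0 0 0 0.14 0 1; 0 0 0 0 0.14 0 1; 0 0 0 0 0 0 1; 0 0 0 0 0 0 1; 0 0 0 0 0 0 1; 0 0 0 0 0 0 1"

```text
clock: 3.3
eef_pos: [531.3, -409.9, 199.5]
tcp_rot: [3.141, -0.418, 0.916]
contact_force: [0.7, 0.2, 0.1]
opening: 1.001
```

Run:
```python
from h import *
s=r.sense();print(s['qpos'].round(4),s['eef_pos'],s['tcp_rot'])
grab('top','pics/t1.png');grab('side','pics/s1.png')
crop('pics/c7.png','pics/top0.png',400,180,450,240,10)
```

```text
[-0.8768  0.4853  1.5254  0.4301  1.2568 -0.3827] [ 531.34640376 -409.88190163  199.4654878 ] [ 3.14076394 -0.41849861  0.91607997]
```

View pics/s1.png

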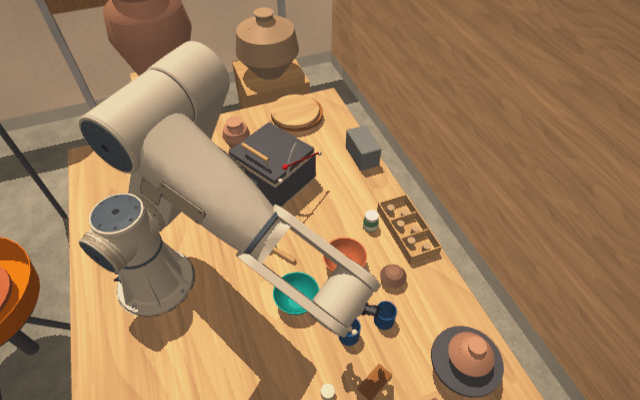

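Call:
jog_arm:
  increments: "0 0 0 0 -0.14 0 1; 0 0 0 0 -0.14 0 1; 0 0 0 0 -0.14 0 1; 0 0 3.6 0 0 0 1; 0 0 3.6 0 0 0 1; 0 0 3.6 0 0 0 1; 0 0 3.6 0 0 0 1; 0 0 2 0 0 0 1"

```text
clock: 4.2
eef_pos: [529.8, -409.1, 32.3]
tcp_rot: [-3.139, 0.0, 0.915]
contact_force: [-0.9, 1.0, 0.9]
opening: 0.998
```

Run:
```python
from h import *
s=r.sense();print(s['qpos'].round(4),s['eef_pos'],s['tcp_rot'],s['contact_force'])
a=grab('side','pics/s2.png')
crop('pics/c8.png','pics/s2.png',310,270,420,350,7)
```

```text
[-6.5960e-01  6.1440e-01  1.6495e+00 -5.0000e-04  8.8030e-01 -3.8000e-03] [ 529.84277033 -409.12675225   32.27984092] [-3.13895422e+00  3.37557129e-04  9.15261683e-01] [-0.8640061   1.04089751  0.86562236]
```

View pics/c8.png

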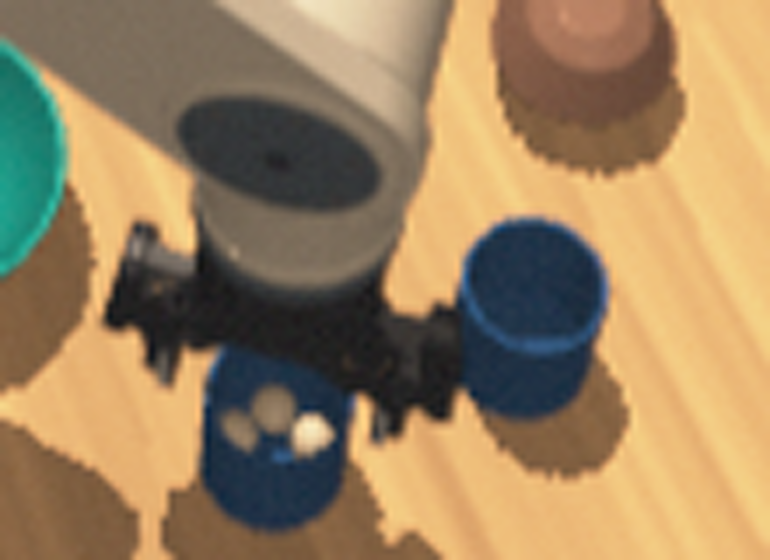

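Call:
jog_arm:
  increments: "0 0 -0.3 0 0 0 -1; 0 0 0 0 0 0 -1; 0 0 0 0 0 0 -1; 0 0 0 0 0 0 -1; 0 0 0 0 0 0 -1; 0 0 0 0 0 0 -1; 0 0 0 0 0 0 -1; 0 0 0 0 0 0 -1"
  squeeze: 60

```text
clock: 5.05
eef_pos: [531.9, -411.7, 40.4]
tcp_rot: [3.138, -0.0, 0.914]
contact_force: [-0.9, 2.9, 8.5]
opening: 0.714
```

Run:
```python
from h import *
s=r.sense();print(s['qpos'].round(4),s['eef_pos'],s['tcp_rot'],s['contact_force'],s['wrist_torque'],s['opening'])
a=grab('side','pics/s3.png')
crop('pics/c9.png','pics/s3.png',310,270,420,350,7)
```

```text
[-6.6110e-01  6.0500e-01  1.6443e+00  2.0000e-04  8.8850e-01 -4.2000e-03] [ 531.85077827 -411.71327591   40.35510274] [ 3.13785001e+00 -1.44287320e-04  9.13843253e-01] [-0.9003026   2.93707394  8.52048043] [ 0.23172489 -0.05087963  0.04691479] 0.7141979536986504
```

View pics/c9.png

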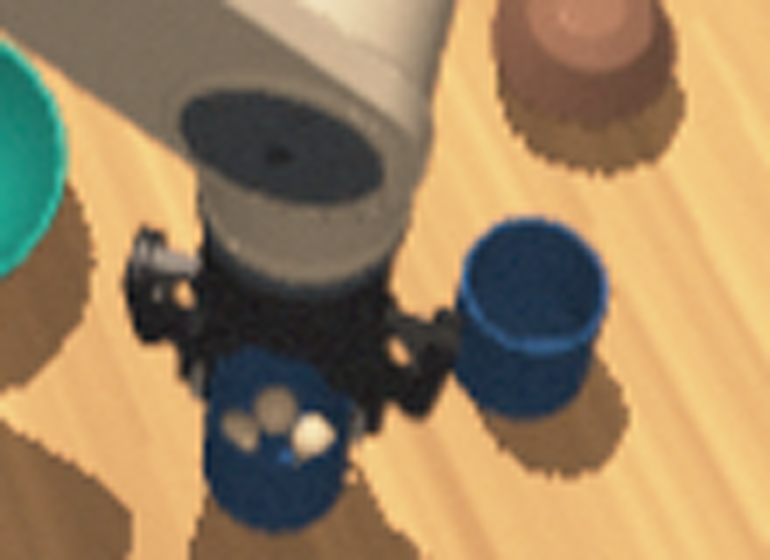

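Call:
jog_arm:
  increments: "0 0 -0.5 0 0 0 -1; 0 0 -1 0 0 0 -1; 0 0 -2 0 0 0 -1; 0 0 -2.5 0 0 0 -1; 0 0 -2 0 0 0 -1; 0 0 0 0 0 0 -1; 0 0 0 0 0 0 -1; 0 0 0 0 0 0 -1"

```text
clock: 5.9
eef_pos: [529.7, -410.3, 116.8]
tcp_rot: [-3.14, -0.0, 0.914]
contact_force: [0.6, -0.3, -1.8]
opening: 0.705
```

Run:
```python
from h import *
s=r.sense();print(s['qpos'].round(4),s['eef_pos'],s['contact_force'],s['wrist_torque'],s['opening'])
a=grab('side','pics/s4.png')
crop('pics/c10.png','pics/s4.png',300,230,420,350,6)
```

```text
[-0.6613  0.5133  1.6045  0.      1.0256 -0.0043] [ 529.72446014 -410.3120729   116.75310754] [ 0.64789965 -0.31407013 -1.77663975] [ 0.05942065  0.00296056 -0.06194197] 0.7045932283722104
```

View pics/c10.png

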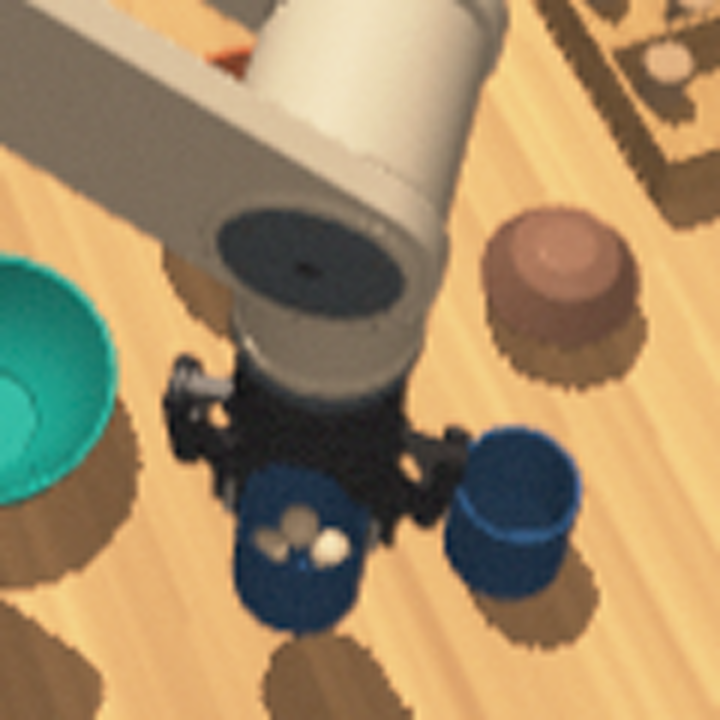

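Run:
```python
from plan import *
p=[529.7,-410.3,117.5]; R=down(.914)
o,p,R=rows(p,R,[((540,-380,190),down(.95),-1),((627,-118,215),down(1.307),-1)],vmax=35)
show(o);print(len(o),p,R.as_euler('xyz'))
```

```text
1 -0.3 -2.4 0 0 -0.01 -1; 1 -0.4 -2.4 0 0 -0.01 -1; 1 -0.3 -2.4 0 0 -0.02 -1; 3.3 -1 -0.3 0 0 -0.04 -1; 3.3 -0.9 -0.3 0 0 -0.04 -1; 3.4 -0.7 -0.3 0 0 -0.05 -1; 3.4 -0.6 -0.3 0 0 -0.04 -1; 3.4 -0.4 -0.3 0 0 -0.05 -1
3.5 -0.3 -0.4 0 0 -0.04 -1; 3.5 -0.1 -0.3 0 0 -0.05 -1; 3.4 0 -0.4 0 0 -0.04 -1; 0 0 0 0 0 0 -1; 0 0 0 0 0 0 -1; 0 0 0 0 0 0 -1; 0 0 0 0 0 0 -1; 0 0 0 0 0 0 -1
16 [ 626.55365328 -118.01841172  215.5       ] [3.14159265e+00 2.22044605e-16 1.30400000e+00]
```

Call:
jog_arm:
  increments: "1 -0.3 -2.4 0 0 -0.01 -1; 1 -0.4 -2.4 0 0 -0.01 -1; 1 -0.3 -2.4 0 0 -0.02 -1; 3.3 -1 -0.3 0 0 -0.04 -1; 3.3 -0.9 -0.3 0 0 -0.04 -1; 3.4 -0.7 -0.3 0 0 -0.05 -1; 3.4 -0.6 -0.3 0 0 -0.04 -1; 3.4 -0.4 -0.3 0 0 -0.05 -1"

```text
clock: 6.75
eef_pos: [594.7, -216.0, 203.7]
tcp_rot: [-3.14, 0.0, 1.175]
contact_force: [0.8, 0.2, -1.9]
opening: 0.709
```

Call:
jog_arm:
  increments: "3.5 -0.3 -0.4 0 0 -0.04 -1; 3.5 -0.1 -0.3 0 0 -0.05 -1; 3.4 0 -0.4 0 0 -0.04 -1; 0 0 0 0 0.1 0 -1; 0 0 0 0 0.12 0 -1; 0 0 0 0 0.12 0 -1; 0 0 0 0 0.12 0 -1; 0 0 0 0 0.12 0 -1"

```text
clock: 7.55
eef_pos: [627.4, -118.8, 215.6]
tcp_rot: [3.141, -0.585, 1.304]
contact_force: [-0.3, -0.2, -1.9]
opening: 0.71
```

Run:
```python
from h import *
s=r.sense();print(s['qpos'].round(4),s['eef_pos'],s['tcp_rot'],s['contact_force'],s['wrist_torque'],s['opening'])
a=grab('side','pics/s5.png')
```

```text
[-0.5016  0.4484  1.6163  0.5941  1.2838 -0.4677] [ 627.40730936 -118.82465994  215.60227563] [ 3.14076239 -0.58453407  1.3038435 ] [-0.25817308 -0.21478856 -1.91988366] [-0.42208862  0.17480236  0.05076048] 0.7099260521158244
```

View pics/s5.png

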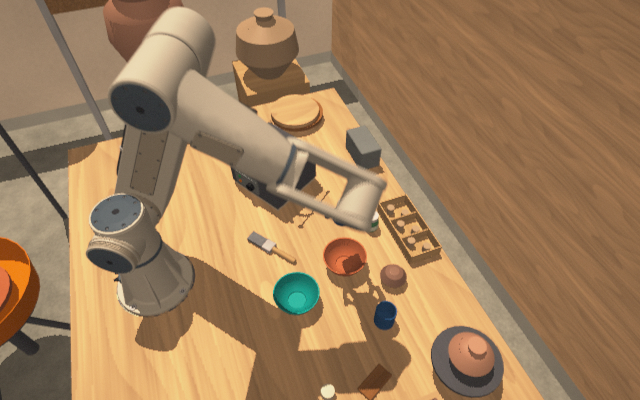

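Call:
jog_arm:
  increments: "0 0 0 0 0.12 0 -1; 0 0 0 0 0.12 0 -1; 0 0 0 0 0.12 0 -1; 0 0 0 0 0.12 0 -1; 0 0 0 0 0.12 0 -1; 0 0 0 0 0.1 0 -1; 0 0 0 0 0.06 0 -1; 0 0 0 0 0.04 0 -1"

```text
clock: 8.4
eef_pos: [626.8, -118.4, 213.6]
tcp_rot: [-3.119, -1.382, 1.282]
contact_force: [0.3, 0.7, -1.1]
opening: 0.714
```

Run:
```python
from h import *
s=r.sense();print(s['qpos'].round(4),s['eef_pos'],s['tcp_rot'],s['contact_force'],s['wrist_torque'],s['opening'])
a=grab('side','pics/s6.png')
a=grab('top','pics/t6.png')
```

```text
[-0.7192  0.8136  1.5792  1.1058  1.7264 -0.8983] [ 626.80379446 -118.35565501  213.63415001] [-3.11911238 -1.38151954  1.28190095] [ 0.25692204  0.70383556 -1.08963426] [-0.72364171  0.20237129  0.02335586] 0.7142796952167427
```

View pics/s6.png

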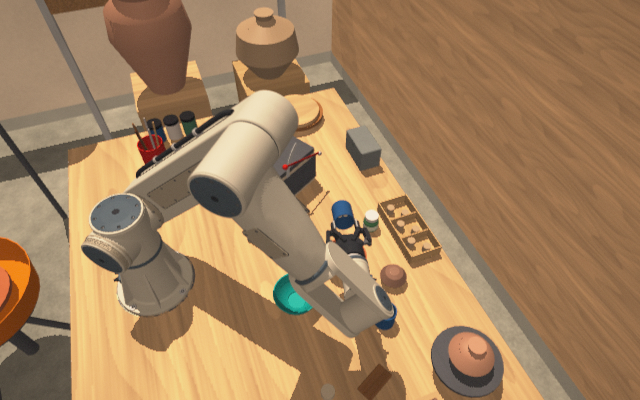

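View pics/t6.png

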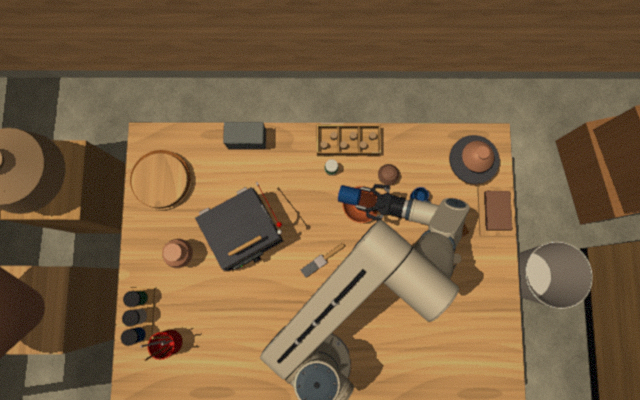

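Call:
jog_arm:
  increments: "-1 0 0.2 0 0 0 -1; -1 0 0.2 0 0 0 -1; -1 0 0.2 0 0.02 0 -1; 0 0 0 0 0.04 0 -1; 0 0 0 0 0.04 0 -1; 0 0 0 0 0.04 0 -1; 0 0 0 0 0.04 0 -1; 0 0 0 0 0.04 0 -1"

```text
clock: 9.3
eef_pos: [627.4, -118.6, 185.2]
tcp_rot: [-0.004, -1.538, -1.834]
contact_force: [-0.3, -0.2, -1.2]
opening: 0.713
```

Run:
```python
from h import *
s=r.sense();print(s['qpos'].round(4),s['eef_pos'],s['tcp_rot'],s['contact_force'],s['wrist_torque'],s['opening'])
a=grab('side','pics/s7.png')
a=grab('top','pics/t7.png')
b=np.hstack([cv2.resize(cv2.imread('pics/s7.png')[190:310,290:390],None,fx=4,fy=4,interpolation=2),cv2.resize(cv2.imread('pics/t7.png')[165:265,320:420],None,fx=4,fy=4,interpolation=2)[:480]] if 0 else [cv2.resize(cv2.imread('pics/s7.png')[190:290,300:400],None,fx=4,fy=4,interpolation=2),cv2.resize(cv2.imread('pics/t7.png')[160:260,330:430],None,fx=4,fy=4,interpolation=2)])
cv2.imwrite('pics/c11.png',b)
```

```text
[-0.7272  0.9798  1.546   1.2048  1.8576 -1.0007] [ 627.40869845 -118.5654405   185.18443912] [-0.00375138 -1.53807807 -1.83432012] [-0.33853657 -0.20444665 -1.18881955] [-0.73057584  0.1841543   0.0068781 ] 0.7133976679184452
```

View pics/c11.png

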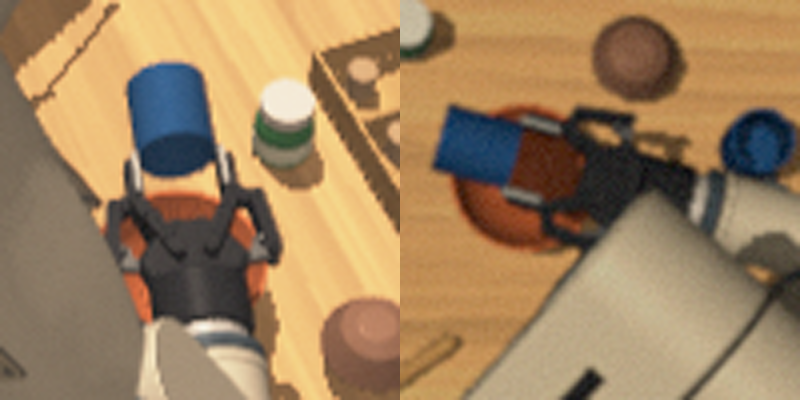

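Call:
jog_arm:
  increments: "0 0 0 0 0.03 0 -1; 0 0 0 0 0.03 0 -1; 0 0 0 0 0.03 0 -1; 0 0 0 0 0.03 0 -1; 0 0 0 0 0 0 -1; 0 0 0 0 0 0 -1; 0 0 0 0 0 0 -1; 0 0 0 0 0 0 -1"

```text
clock: 10.2
eef_pos: [627.5, -118.5, 185.7]
tcp_rot: [0.005, -1.422, -1.843]
contact_force: [0.5, 0.3, -1.0]
opening: 0.711
```

```bash
cat > look.py <<'E'
from h import *
import sys
k=sys.argv[1]
s=r.sense();print(s['clock'],s['qpos'].round(3),s['eef_pos'].round(1),s['tcp_rot'].round(3),s['contact_force'].round(2),s['wrist_torque'].round(3),round(s['opening'],3))
S=grab('side',f'pics/s{k}.png');T=grab('top',f'pics/t{k}.png')
sx,sy,tx,ty=map(int,sys.argv[2:6])
cv2.imwrite(f'pics/z{k}.png',np.hstack([cv2.resize(S[sy:sy+100,sx:sx+100],None,fx=4,fy=4,interpolation=2),cv2.resize(T[ty:ty+100,tx:tx+100],None,fx=4,fy=4,interpolation=2)]))
E
python3 look.py 8 300 190 330 160
```

```text
10.2 [-0.722  1.044  1.529  1.259  1.938 -1.027] [ 627.5 -118.5  185.7] [ 0.005 -1.422 -1.843] [ 0.51  0.26 -0.96] [-0.678  0.189  0.018] 0.711
```

View pics/z8.png

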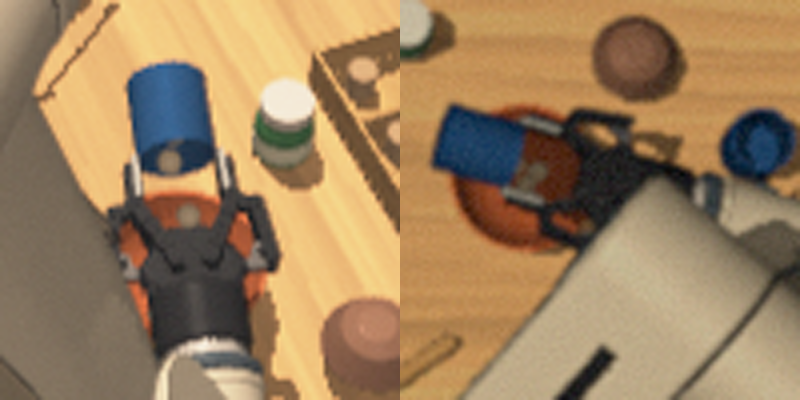

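Call:
jog_arm:
  increments: "0 0 0 0 0 0 -1; 0 0 0 0 0.02 0 -1; 0 0 0 0 0.02 0 -1; 0 0 0 0 0.02 0 -1; 0 0 0 0 0.02 0 -1; 0 0 0 0 0 0 -1; 0 0 0 0 0 0 -1; 0 0 0 0 0 0 -1"

```text
clock: 11.1
eef_pos: [627.5, -118.5, 185.3]
tcp_rot: [0.001, -1.342, -1.838]
contact_force: [-0.3, 0.2, -0.6]
opening: 0.711
```

```bash
python3 look.py 9 300 190 330 160
```

```text
11.1 [-0.715  1.089  1.517  1.297  1.994 -1.042] [ 627.5 -118.5  185.3] [ 1.000e-03 -1.342e+00 -1.838e+00] [-0.34  0.21 -0.6 ] [-0.624  0.177 -0.001] 0.711
```

View pics/z9.png

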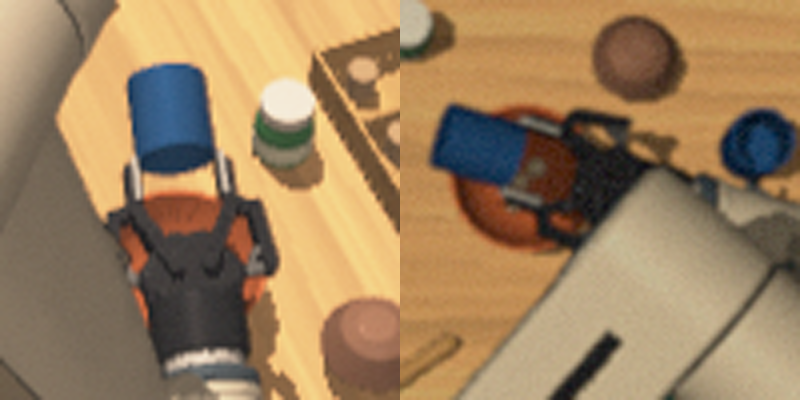

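Call:
jog_arm:
  increments: "1 0 0 0 0 0 -1; 1 0 0 0 0 0 -1; 1 0 0 0 0.03 0 -1; 1 0 0 0 0.03 0 -1; 0 0 0 0 0.03 0 -1; 0 0 0 0 0.03 0 -1; 0 0 0 0 0 0 -1; 0 0 0 0 0 0 -1"

```text
clock: 12.0
eef_pos: [624.9, -127.1, 223.3]
tcp_rot: [-0.004, -1.221, -1.833]
contact_force: [-0.5, -0.5, -0.5]
opening: 0.707
```

Call:
jog_arm:
  increments: "0 0 0 0 0 0 -1; 0 0 0 0 0 0 -1; 0 0 0 0 0 0 -1; 0 0 0 0 0 0 -1; 0 0 0 0 0 0 -1; 0 0 0 0 -0.1 0 -1; 0 0 0 0 -0.12 0 -1; 0 0 0 0 -0.12 0 -1"

```text
clock: 12.8
eef_pos: [624.8, -127.9, 223.4]
tcp_rot: [-0.183, -1.566, -1.656]
contact_force: [0.9, 0.1, -0.2]
opening: 0.711
```

```bash
python3 look.py 10 300 190 330 160
```

```text
12.8 [-0.74   0.91   1.552  1.196  1.865 -0.945] [ 624.8 -127.9  223.4] [-0.183 -1.566 -1.656] [ 0.87  0.09 -0.17] [-0.579  0.146  0.031] 0.711
```

View pics/z10.png

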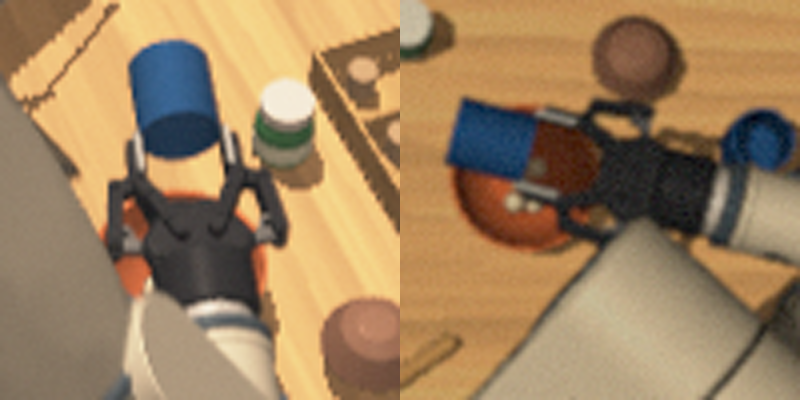

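Call:
jog_arm:
  increments: "0 0 0 0 -0.14 0 -1; 0 0 0 0 -0.14 0 -1; 0 0 0 0 -0.14 0 -1; 0 0 0 0 -0.14 0 -1; 0 0 0 0 -0.14 0 -1; 0 0 0 0 -0.14 0 -1; 0 0 0 0 -0.14 0 -1; 0 0 0 0 -0.14 0 -1"

```text
clock: 13.7
eef_pos: [624.3, -126.8, 223.6]
tcp_rot: [-3.139, -0.457, 1.303]
contact_force: [-1.2, 0.5, -1.3]
opening: 0.711
```

```bash
python3 look.py 11 300 190 330 160
python3 - <<'E'
from plan import *
from rig import r
s=r.sense()
p=s['eef_pos'];R=M(s['tcp_rot'])
print(M(s['tcp_rot']).apply([0,0,1]))
o,p,R=rows(p,R,[((590,-220,200),down(1.2),-1),((540,-400,150),down(.915),-1),((531,-411,60),down(.915),-1)],vmax=40)
show(o);print(len(o),p,R.as_euler('xyz'))
E
```

```text
13.7 [-0.454  0.408  1.604  0.473  1.258 -0.364] [ 624.3 -126.8  223.6] [-3.139 -0.457  1.303] [-1.21  0.52 -1.3 ] [-0.259  0.145  0.026] 0.711
[ 0.11570427  0.4280251  -0.89632976]
-2.6 -0.2 -0.6 -0.01 -0.11 0.03 -1; -2.6 -0.2 -0.3 -0.01 -0.12 0.03 -1; -2.6 -0.1 0.1 0 -0.11 0.02 -1; -2.6 0 0.4 -0.01 -0.12 0.03 -1; -3.7 0.4 1 0 0 0.06 -1; -3.7 0.6 1 0 0 0.06 -1; -3.7 0.8 1 0 0 0.05 -1; -3.6 1 1 0 0 0.06 -1
-3.5 1.2 1 0 0 0.05 -1; -0.5 0 3 0 0 0 -1; -0.5 0 3 0 0 0 -1; -0.4 0 3 0 0 0 -1; 0 0 0 0 0 0 -1; 0 0 0 0 0 0 -1; 0 0 0 0 0 0 -1; 0 0 0 0 0 0 -1
16 [ 531.43382478 -411.08569649   59.79976656] [ 3.13740744e+00 -4.24823182e-04  9.15488281e-01]
```

View pics/z11.png

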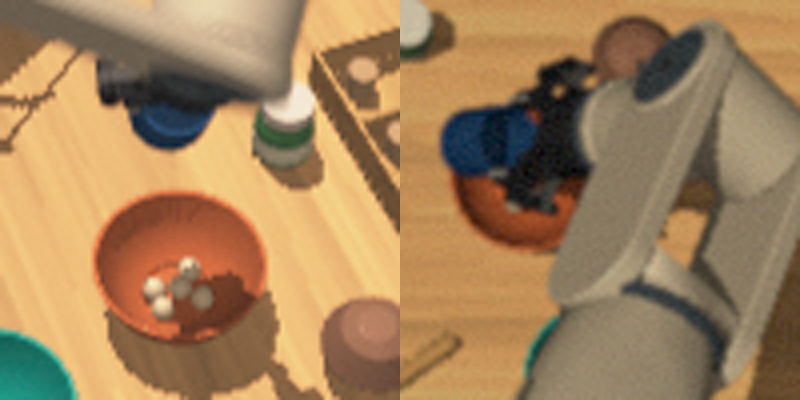

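Call:
jog_arm:
  increments: "-2.6 -0.2 -0.6 -0.01 -0.11 0.03 -1; -2.6 -0.2 -0.3 -0.01 -0.12 0.03 -1; -2.6 -0.1 0.1 0 -0.11 0.02 -1; -2.6 0 0.4 -0.01 -0.12 0.03 -1; -3.7 0.4 1 0 0 0.06 -1; -3.7 0.6 1 0 0 0.06 -1; -3.7 0.8 1 0 0 0.05 -1; -3.6 1 1 0 0 0.06 -1"

```text
clock: 14.6
eef_pos: [545.1, -366.8, 154.5]
tcp_rot: [-3.136, -0.004, 0.958]
contact_force: [-0.0, 0.5, -2.1]
opening: 0.71
```

Call:
jog_arm:
  increments: "-3.5 1.2 1 0 0 0.05 -1; -0.5 0 3 0 0 0 -1; -0.5 0 3 0 0 0 -1; -0.4 0 2.5 0 0 0 -1; 0 0 0.5 0 0 0 -1; 0 0 0.5 0 0 0 -1; 0 0 0 0 0 0 -1; 0 0 0 0 0 0 -1"

```text
clock: 15.4
eef_pos: [529.7, -413.9, 53.9]
tcp_rot: [3.138, -0.001, 0.911]
contact_force: [0.8, 0.3, -0.5]
opening: 0.713
```

```bash
python3 look.py 12 305 270 375 170
```

```text
15.4 [-0.666  0.587  1.639  0.002  0.911 -0.007] [ 529.7 -413.9   53.9] [ 3.138e+00 -1.000e-03  9.110e-01] [ 0.85  0.26 -0.54] [-0.003  0.003 -0.02 ] 0.713
```

View pics/z12.png

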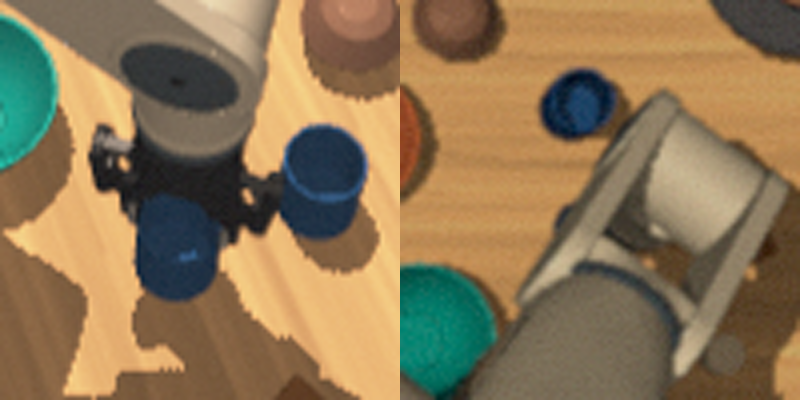

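Call:
jog_arm:
  increments: "0 0 0.4 0 0 0 -1; 0 0 0.4 0 0 0 -1; 0 0 0.2 0 0 0 -1; 0 0 0.1 0 0 0 -1; 0 0 0.1 0 0 0 -1; 0 0 0.1 0 0 0 -1; 0 0 0.1 0 0 0 -1; 0 0 0 0 0 0 -1"

```text
clock: 16.3
eef_pos: [529.2, -413.8, 40.3]
tcp_rot: [3.138, -0.001, 0.911]
contact_force: [-3.2, 3.7, 10.2]
opening: 0.706
```

Call:
jog_arm:
  increments: "0 0 -0.1 0 0 0 -1; 0 0 0 0 0 0 1; 0 0 0 0 0 0 1; 0 0 0 0 0 0 1; 0 0 0 0 0 0 1; 0 0 0 0 0 0 1; 0 0 -0.5 0 0 0 1; 0 0 -1.5 0 0 0 1"

```text
clock: 17.1
eef_pos: [528.2, -413.1, 59.4]
tcp_rot: [3.141, -0.001, 0.911]
contact_force: [0.2, -0.6, -0.0]
opening: 0.996
```

Call:
jog_arm:
  increments: "0 0 -3 0 0 0 1; 0 0 -4 0 0 0 1; 0 0 -4 0 0 0 1; 0 0 -4 0 0 0 1; 0 0 -4 0 0 0 1; 0 0 -4 0 0 0 1; 0 0 -4 0 0 0 1; 0 0 0 0 0 0 1"

```text
clock: 17.9
eef_pos: [530.3, -415.0, 338.6]
tcp_rot: [3.127, -0.001, 0.91]
contact_force: [-0.3, -1.4, -0.2]
opening: 1.0
```

```bash
python3 look.py 13 305 270 375 170
```

```text
17.9 [-6.670e-01  3.350e-01  1.376e+00  1.000e-03  1.416e+00 -6.000e-03] [ 530.3 -415.   338.6] [ 3.127e+00 -1.000e-03  9.100e-01] [-0.28 -1.38 -0.23] [-0.038 -0.022 -0.001] 1.0
```

View pics/s13.png

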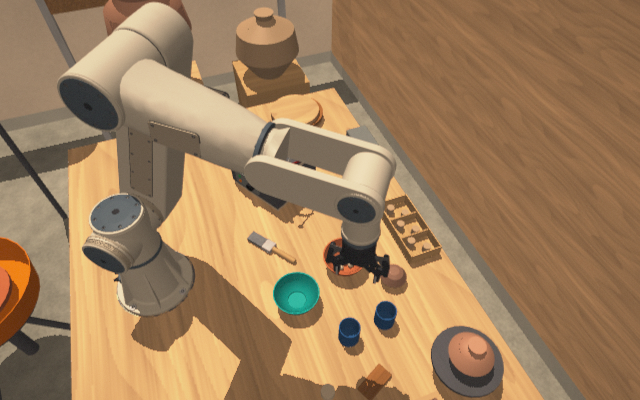

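Run:
```python
from h import *
from plan import *
np.set_printoptions(precision=1,suppress=True)
for n,us in (('side',[(242,143.8),(254.5,151.5),(267.5,159.8)]),('top',[(228.8,253.8),(243.9,245.4),(260.5,237)])):
    for u in us: print(n,plane(n,u,219))
p=[530.3,-415,339]; R=M([3.13,0,.91])
o,p,R=rows(p,R,[((460,190,310),down(1.98),1),((445,263,275),down(2.07),1)],vmax=46)
show(o);print(len(o),p,R.as_euler('xyz'))
```

```text
side [412.8 312.8 219. ]
side [444.5 257.3 219. ]
side [475.9 200.1 219. ]
top [412.9 316.8 219. ]
top [443.  263.7 219. ]
top [473.3 205.  219. ]
3.1 -3.1 0.2 0 0 -0.08 1; 3.3 -2.8 0.2 0 0 -0.08 1; 3.6 -2.5 0.2 0 0 -0.08 1; 3.7 -2.2 0.2 0 0 -0.08 1; 3.9 -1.9 0.2 0 0 -0.07 1; 4 -1.6 0.2 0 0 -0.08 1; 4.2 -1.3 0.2 0 0 -0.07 1; 4.2 -1 0.1 0 0 -0.08 1
4.3 -0.7 0.2 0 0 -0.07 1; 4.3 -0.4 0.1 0 0 -0.08 1; 4.4 0 0.2 0 0 -0.07 1; 4.4 0.3 0.1 0 0 -0.08 1; 4.3 0.6 0.2 0 0 -0.07 1; 4.3 0.9 0.1 0.01 0.01 -0.08 1; 3.6 0.8 1.8 0 0 -0.05 1; 3.6 0.9 1.7 0 0 -0.04 1
16 [445.1 262.9 275. ] [-3.1 -0.   2.1]
```

Call:
jog_arm:
  increments: "3.1 -3.1 0.2 0 0 -0.08 1; 3.3 -2.8 0.2 0 0 -0.08 1; 3.6 -2.5 0.2 0 0 -0.08 1; 3.7 -2.2 0.2 0 0 -0.08 1; 3.9 -1.9 0.2 0 0 -0.07 1; 4 -1.6 0.2 0 0 -0.08 1; 4.2 -1.3 0.2 0 0 -0.07 1; 4.2 -1 0.1 0 0 -0.08 1"

```text
clock: 18.8
eef_pos: [487.1, -66.3, 313.1]
tcp_rot: [3.141, 0.001, 1.533]
contact_force: [0.4, 0.2, 0.3]
opening: 1.0
```

Call:
jog_arm:
  increments: "4.3 -0.7 0.2 0 0 -0.07 1; 4.3 -0.4 0.1 0 0 -0.08 1; 4.4 0 0.2 0 0 -0.07 1; 4.4 0.3 0.1 0 0 -0.08 1; 4.3 0.6 0.2 0 0 -0.07 1; 4.3 0.9 0.1 0.01 0.01 -0.08 1; 3.6 0.8 1.8 0 0 -0.05 1; 3.6 0.9 1.7 0 0 -0.04 1"

```text
clock: 19.6
eef_pos: [441.3, 266.1, 269.1]
tcp_rot: [-3.134, -0.009, 2.073]
contact_force: [-0.4, -0.3, 0.0]
opening: 0.997
```

Call:
jog_arm:
  increments: "0 0 0 0 0 0 1; 0 0 0 0 0 0 1; 0 0 0 0 0 0 1; 0 0 0 0 0 0 1; 0 0 0 0 0 0 1; 0 0 0 0 0 0 1; 0 0 0 0 0 0 1; 0 0 0 0 0 0 1"

```text
clock: 20.4
eef_pos: [442.6, 264.6, 270.6]
tcp_rot: [-3.135, -0.009, 2.07]
contact_force: [-0.1, -0.3, -0.4]
opening: 1.001
```

```bash
python3 look.py 14 220 100 200 190
```

```text
20.4 [0.53  0.128 1.787 0.009 1.233 0.027] [442.6 264.6 270.6] [-3.135 -0.009  2.07 ] [-0.12 -0.35 -0.42] [ 0.014  0.016 -0.016] 1.001
```

View pics/z14.png

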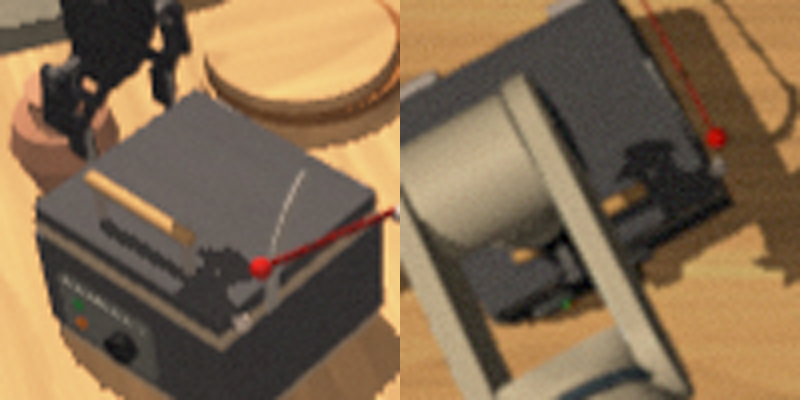

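View pics/t14.png

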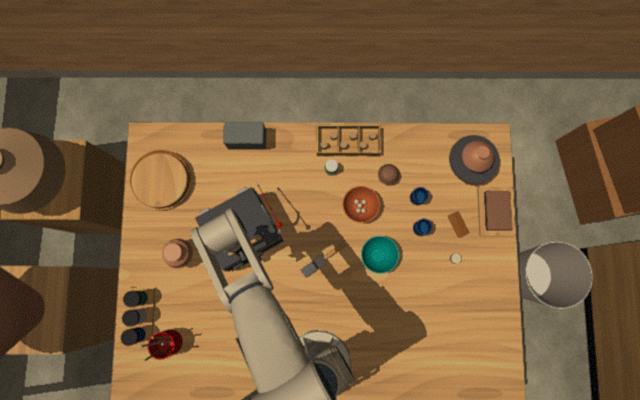

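Call:
jog_arm:
  increments: "0 0 1.5 0 0 0 1; 0 0 1.5 0 0 0 1; 0 0 1.5 0 0 0 1; 0 0 1.3 0 0 0 1; 0 0 0.8 0 0 0 1; 0 0 0.5 0 0 0 1; 0 0 0 0 0 0 1; 0 0 0 0 0 0 1"

```text
clock: 21.3
eef_pos: [442.0, 265.3, 199.9]
tcp_rot: [-3.135, -0.009, 2.07]
contact_force: [-0.1, -0.5, 0.6]
opening: 0.997
```

```bash
python3 look.py 15 220 100 200 190
```

```text
21.3 [0.531 0.196 1.87  0.01  1.082 0.027] [442.  265.3 199.9] [-3.135 -0.009  2.07 ] [-0.08 -0.48  0.58] [0.011 0.002 0.02 ] 0.997
```

View pics/z15.png

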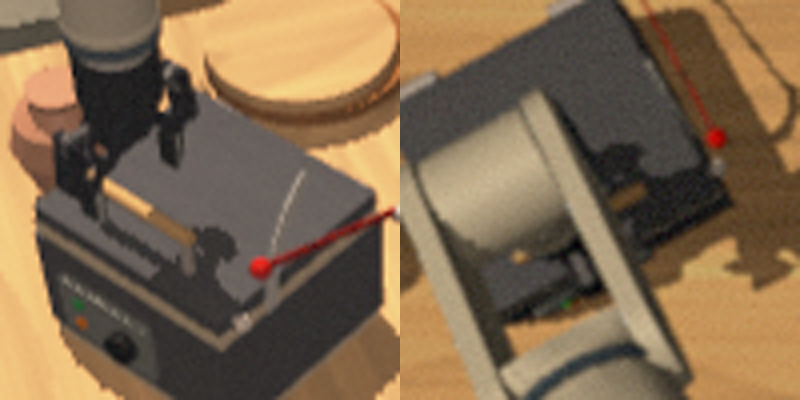

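Call:
jog_arm:
  increments: "0 0 0 0 0 0 -1; 0 0 0 0 0 0 -1; 0 0 0 0 0 0 -1; 0 0 0 0 0 0 -1; 0 0 0 0 0 0 -1; 0 0 0 0 0 0 -1; 0 0 0 0 0 0 -1; 0 0 0 0 0 0 -1"
  squeeze: 60

```text
clock: 22.2
eef_pos: [441.9, 265.2, 200.6]
tcp_rot: [-3.135, -0.009, 2.07]
contact_force: [-4.1, -2.4, 10.5]
opening: -0.001
```

```bash
python3 look.py 16 220 100 200 190
```

```text
22.2 [0.531 0.195 1.87  0.01  1.083 0.027] [441.9 265.2 200.6] [-3.135 -0.009  2.07 ] [-4.12 -2.43 10.45] [-0.355  0.604 -0.044] -0.001
```

View pics/z16.png

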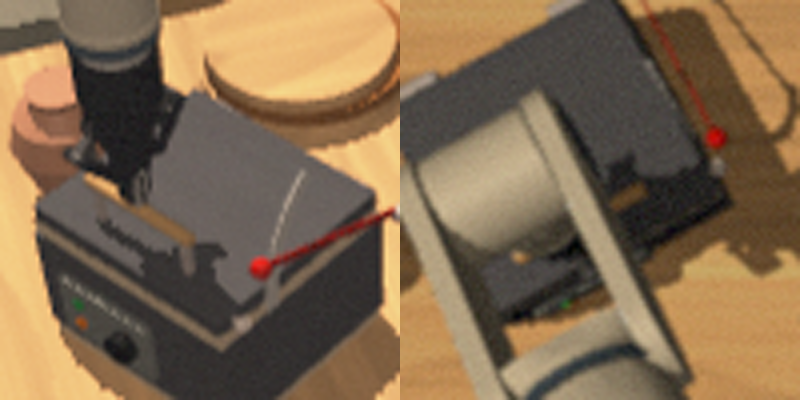

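Run:
```python
from h import *
crop('pics/c17.png','pics/s16.png',230,130,290,175,12)
for P in [(441.9,265.2,200.6),(441.9,265.2,219.6),(444,261,217),(412,316,217),(476,205,217)]: print(P,proj('side',P),proj('top',P))
```

```text
(441.9, 265.2, 200.6) [253.82469043 153.95889578] [244.3106262  246.06512597]
(441.9, 265.2, 219.6) [253.20099015 150.12999699] [243.45051354 245.70867809]
(444, 261, 217) [254.16554767 151.26834355] [244.75799293 245.17479324]
(412, 316, 217) [241.63852279 143.7042831 ] [229.11703242 254.09164982]
(476, 205, 217) [267.19016996 159.27028418] [260.59167036 236.30766381]
```

View pics/c17.png

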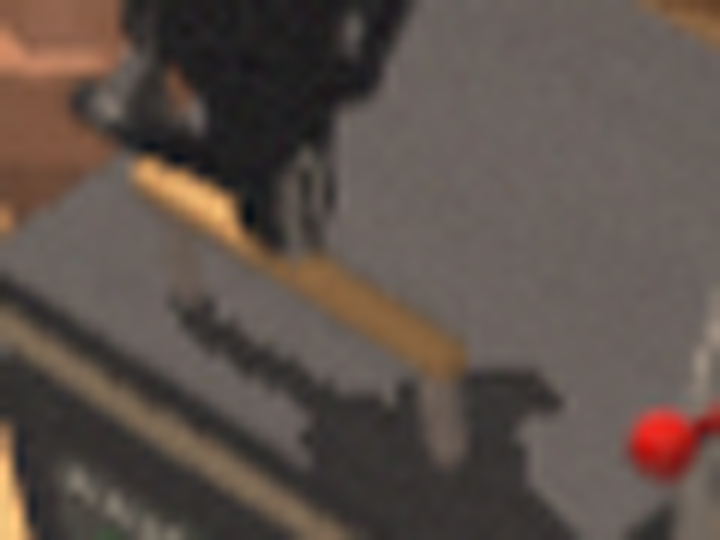

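Call:
jog_arm:
  increments: "0 0 -0.3 0 0 0 -1; 0 0 -0.4 0 0 0 -1; 0 0 -0.4 0 0 0 -1; 0 0 -0.4 0 0 0 -1; 0 0 0 0 0 0 -1; 0 0 0 0 0 0 -1; 0 0 0 0 0 0 -1; 0 0 0 0 0 0 -1"

```text
clock: 23.1
eef_pos: [441.8, 265.0, 214.3]
tcp_rot: [-3.134, -0.009, 2.071]
contact_force: [-0.6, 0.1, -0.4]
opening: -0.002
```

```bash
python3 look.py 17 220 100 200 190;python3 - <<'E'
from h import *
crop('pics/c18.png','pics/s17.png',230,130,290,175,12)
E
```

```text
23.1 [0.531 0.18  1.855 0.01  1.114 0.027] [441.8 265.  214.3] [-3.134 -0.009  2.071] [-0.57  0.1  -0.35] [0.001 0.001 0.049] -0.002
```

View pics/c18.png

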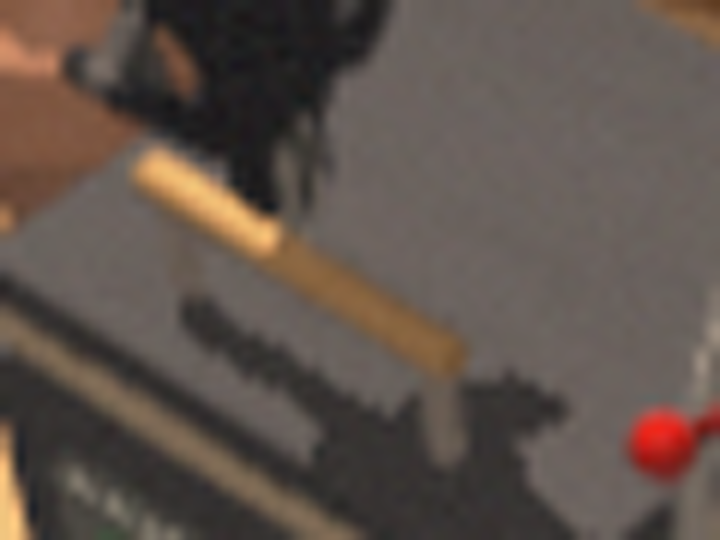

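Run:
```python
from h import *
np.set_printoptions(precision=1,suppress=True)
for z in (205,214,225,235): print(z,plane('side',(255,147.5),z))
print(proj('side',(529.8,-409.1,32.3)),proj('side',(529.8,-409.1,45)))
crop('pics/c19.png','pics/t17.png',215,215,275,260,12)
```

```text
205 [454.3 291.9 205. ]
214 [452.6 282.2 214. ]
225 [450.7 270.3 225. ]
235 [448.9 259.6 235. ]
[347.7 331.1] [347.9 329.4]
```

View pics/c19.png

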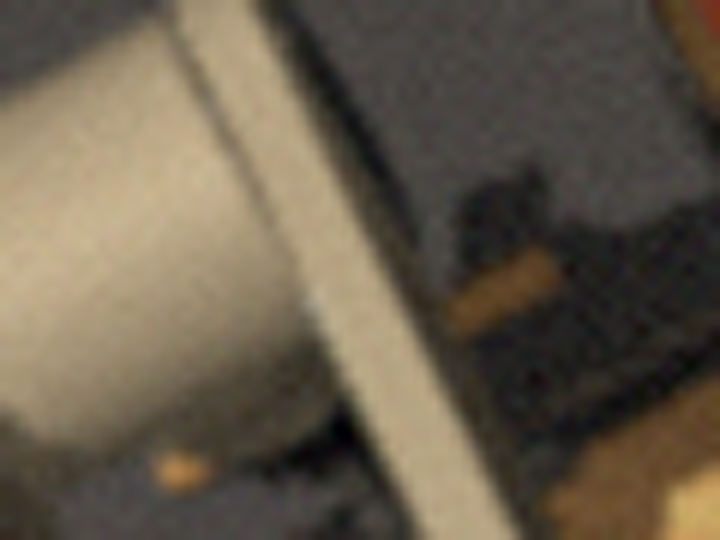

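Call:
jog_arm:
  increments: "0 0 -0.5 0 0 0 1; 0 0 0 0 0 0 1; 0 0 0 0 0 0 1; 0 0 0 0 0 0 1; 0 0 0 0 0 0 1; 0 0 0 0 0 0 1; 0 0 0 0 0 0 1; 0 0 0 0 0 0 1"

```text
clock: 24.0
eef_pos: [441.9, 265.0, 219.4]
tcp_rot: [-3.135, -0.009, 2.07]
contact_force: [-0.9, 0.6, 0.1]
opening: 1.004
```

Call:
jog_arm:
  increments: "0 0 1 0 0 0 1; 0 0 1 0 0 0 1; 0 0 0.8 0 0 0 1; 0 0 0.5 0 0 0 1; 0 0 0.2 0 0 0 1; 0 0 0.2 0 0 0 1; 0 0 0 0 0 0 1; 0 0 0 0 0 0 1"

```text
clock: 24.8
eef_pos: [441.7, 265.3, 182.7]
tcp_rot: [-3.135, -0.009, 2.071]
contact_force: [0.5, -0.2, 0.4]
opening: 1.002
```

```bash
python3 look.py 18 220 100 200 190;python3 - <<'E'
from h import *
crop('pics/c20.png','pics/s18.png',230,130,290,175,12)
E
```

```text
24.8 [0.532 0.215 1.888 0.01  1.045 0.027] [441.7 265.3 182.7] [-3.135 -0.009  2.071] [ 0.49 -0.17  0.41] [ 0.049  0.006 -0.034] 1.002
```

View pics/c20.png

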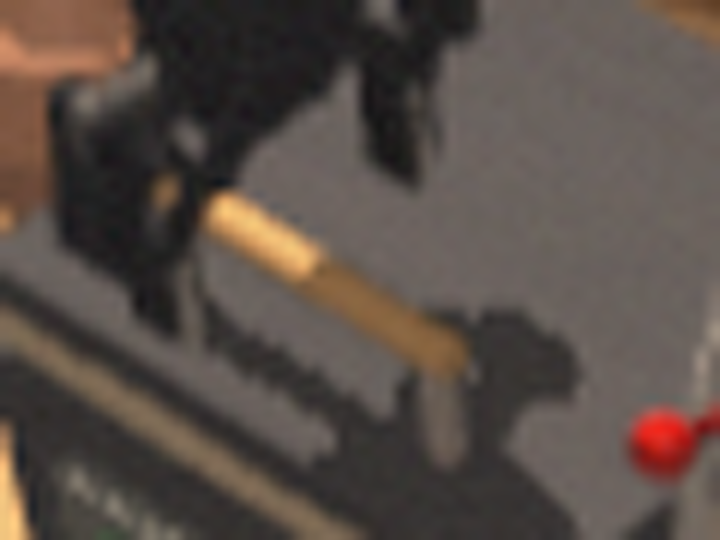

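Call:
jog_arm:
  increments: "0 0 0 0 0 0 -1; 0 0 0 0 0 0 -1; 0 0 0 0 0 0 -1; 0 0 0 0 0 0 -1; 0 0 0 0 0 0 -1; 0 0 0 0 0 0 -1; 0 0 0 0 0 0 -1; 0 0 0 0 0 0 -1"
  squeeze: 60

```text
clock: 25.7
eef_pos: [441.1, 265.0, 182.5]
tcp_rot: [-3.134, -0.009, 2.071]
contact_force: [-4.6, -1.9, 5.0]
opening: 0.138
```

```bash
python3 look.py 19 220 100 200 190;python3 - <<'E'
from h import *
crop('pics/c21.png','pics/s19.png',230,130,290,175,12)
E
```

```text
25.7 [0.532 0.215 1.889 0.01  1.046 0.027] [441.1 265.  182.5] [-3.134 -0.009  2.071] [-4.6  -1.89  5.02] [-0.314  0.696  0.186] 0.138
```

View pics/c21.png

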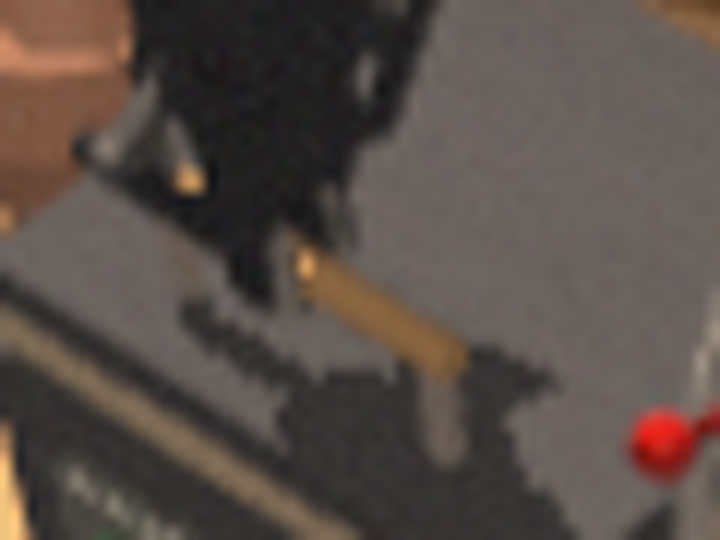

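Run:
```python
import numpy as np
f=lambda t:(190-(190*np.cos(t)-67*np.sin(t)),190*np.sin(t)+67*np.cos(t)-67)
for t in (.04,.08,.12,.16,.2,.24,.28,.32,.34,.36): print(t,np.round(f(t),1))
```

```text
0.04 [2.8 7.5]
0.08 [ 6. 15.]
0.12 [ 9.4 22.3]
0.16 [13.1 29.4]
0.2 [17.1 36.4]
0.24 [21.4 43.2]
0.28 [25.9 49.9]
0.32 [30.7 56.4]
0.34 [33.2 59.5]
0.36 [35.8 62.6]
```

To θ≈0.24 first (21 mm back along tool y, 43 mm up).

Call:
jog_arm:
  increments: "0 0.2 -0.4 0 0 0 -1; 0 0.2 -0.6 0 0 0 -1; 0 0.3 -0.7 0 0 0 -1; 0 0.4 -0.7 0 0 0 -1; 0 0.4 -0.7 0 0 0 -1; 0 0.4 -0.7 0 0 0 -1; 0 0.2 -0.5 0 0 0 -1; 0 0 0 0 0 0 -1"
  squeeze: 80

```text
clock: 26.6
eef_pos: [458.6, 274.8, 225.5]
tcp_rot: [-3.13, -0.01, 2.07]
contact_force: [-12.0, -1.6, -2.0]
opening: 0.128
```

```bash
python3 look.py 20 230 100 220 170;python3 - <<'E'
from h import *
A=[cv2.resize(cv2.imread(f'pics/{a}20.png')[y:y+40,x:x+50],None,fx=8,fy=8,interpolation=2) for a,x,y in (('s',265,145),('t',255,200))]
cv2.imwrite('pics/c22.png',np.hstack(A))
E
```

```text
26.6 [0.53  0.202 1.8   0.011 1.15  0.026] [458.6 274.8 225.5] [-3.13 -0.01  2.07] [-12.04  -1.64  -2.03] [-0.442  2.046  0.133] 0.128
```

View pics/z20.png

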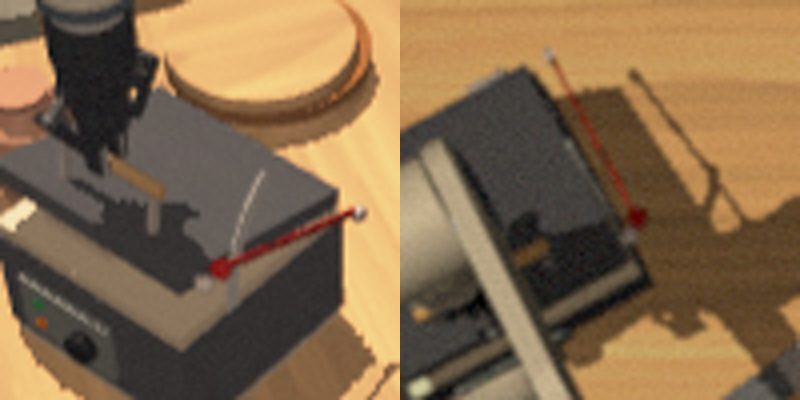

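View pics/c22.png

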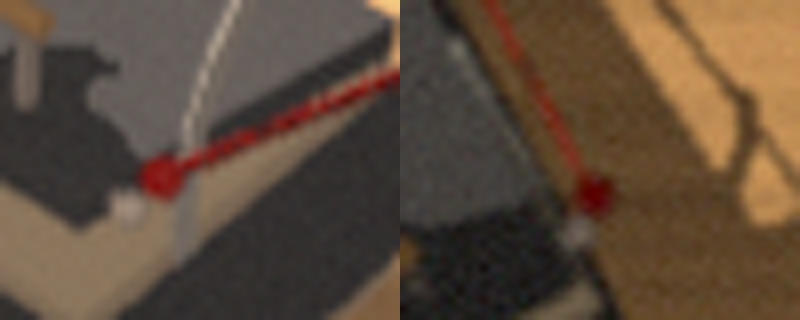

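```bash
cat > ang.py <<'E'
from h import *
import sys
# args: side white x y, side red x y, top white, top red
a=list(map(float,sys.argv[1:9])); psi=.505
X=np.array([np.cos(psi),np.sin(psi),0]);Y=np.array([-np.sin(psi),np.cos(psi),0]);Z=np.array([0,0,1.])
tm=.33
for n,w,rd in (('side',np.array(a[0:2]),np.array(a[2:4])),('top',np.array(a[4:6]),np.array(a[6:8]))):
    H=np.array([520.2,138.7,222])  # approx red
    base=H-(-(200*np.cos(tm)-11*np.sin(tm))*X+(200*np.sin(tm)+11*np.cos(tm))*Z)
    P=lambda t:base-(200*np.cos(t)-11*np.sin(t))*X+(200*np.sin(t)+11*np.cos(t))*Z+14*Y
    e=w-rd-(proj(n,P(tm))-proj(n,H)); J=(proj(n,P(tm))-proj(n,P(tm-.1)))/.1
    print(n,'err px',e.round(2),'J px/rad',J.round(1),'dtheta',round(float(e@J/(J@J)),3))
E
python3 ang.py 280.9 171 285.1 167.1 277.1 229 279.4 224.4
```

```text
side err px [-1.24  5.76] J px/rad [  9.2 -48.4] dtheta -0.12
top err px [1.14 2.74] J px/rad [-13.6 -21.5] dtheta -0.115
```

Call:
jog_arm:
  increments: "0 0.2 -0.3 0 0 0 -1; 0 0.3 -0.5 0 0 0 -1; 0 0.3 -0.5 0 0 0 -1; 0 0.3 -0.4 0 0 0 -1; 0 0.1 -0.1 0 0 0 -1; 0 0 0 0 0 0 -1; 0 0 0 0 0 0 -1; 0 0 0 0 0 0 -1"

```text
clock: 27.5
eef_pos: [469.0, 280.7, 243.0]
tcp_rot: [-3.13, -0.01, 2.07]
contact_force: [-13.1, -0.4, -0.8]
opening: 0.131
```

```bash
python3 look.py 21 230 100 220 170;python3 - <<'E'
from h import *
A=[cv2.resize(cv2.imread(f'pics/{a}21.png')[y:y+40,x:x+40],None,fx=10,fy=10,interpolation=2) for a,x,y in (('s',265,145),('t',260,205))]
cv2.imwrite('pics/c23.png',np.hstack(A))
E
```

```text
27.5 [0.529 0.205 1.756 0.012 1.192 0.025] [469.  280.7 243. ] [-3.13 -0.01  2.07] [-13.06  -0.43  -0.84] [-0.187  2.134  0.201] 0.131
```

View pics/c23.png

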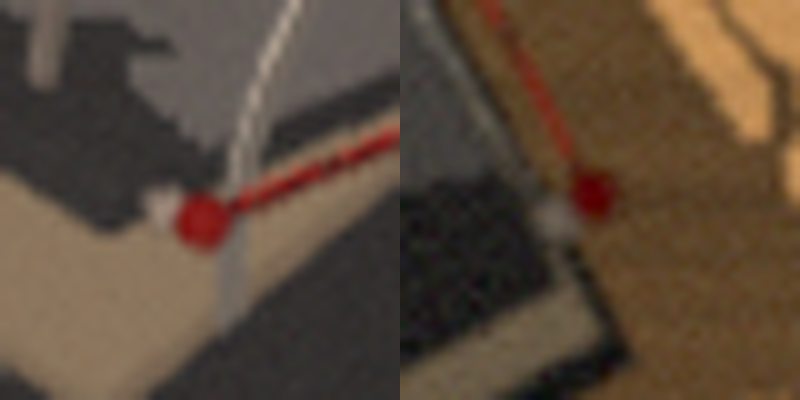

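```bash
python3 ang.py 281.8 166 285.2 167.1 275.6 226.8 279.5 224.2
```

```text
side err px [-0.44  0.76] J px/rad [  9.2 -48.4] dtheta -0.017
top err px [-0.46  0.74] J px/rad [-13.6 -21.5] dtheta -0.015
```

Call:
jog_arm:
  increments: "0 0.1 -0.1 0 0 0 -1; 0 0.1 -0.1 0 0 0 -1; 0 0 -0.1 0 0 0 -1; 0 0 0 0 0 0 -1; 0 0 0 0 0 0 -1; 0 0 0 0 0 0 -1; 0 0 0 0 0 0 -1; 0 0 0 0 0 0 -1"

```text
clock: 28.4
eef_pos: [470.8, 281.8, 245.7]
tcp_rot: [-3.13, -0.01, 2.07]
contact_force: [-11.2, 0.1, -3.2]
opening: 0.129
```

```bash
python3 look.py 22 230 100 220 170;python3 - <<'E'
from h import *
A=[cv2.resize(cv2.imread(f'pics/{a}22.png')[y:y+20,x:x+20],None,fx=20,fy=20,interpolation=2) for a,x,y in (('s',273,157),('t',267,215))]
cv2.imwrite('pics/c24.png',np.hstack(A))
E
```

```text
28.4 [0.529 0.206 1.749 0.012 1.198 0.025] [470.8 281.8 245.7] [-3.13 -0.01  2.07] [-11.2    0.05  -3.16] [-0.095  2.002  0.155] 0.129
```

View pics/c24.png

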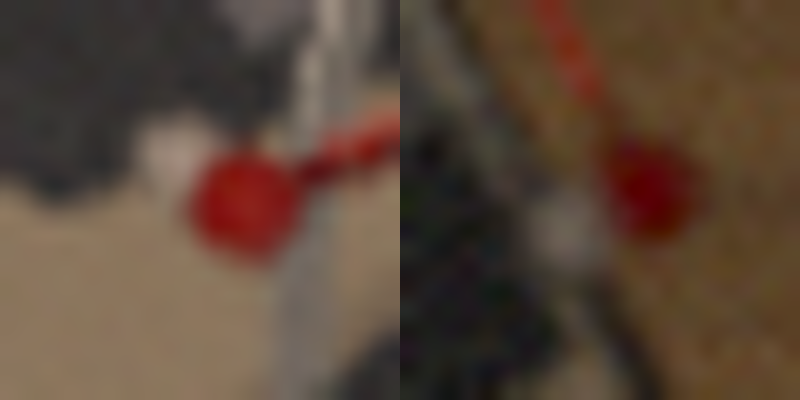

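View pics/s22.png

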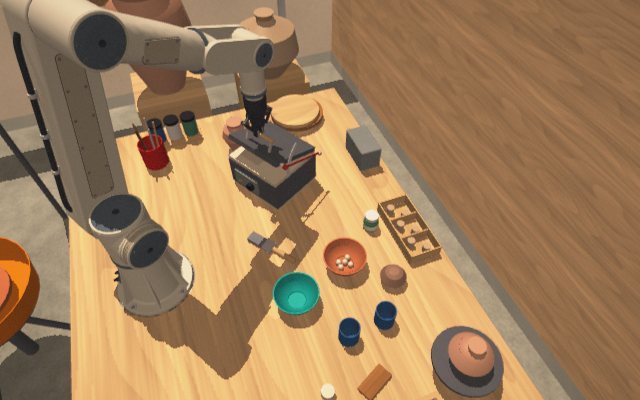

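View pics/t22.png

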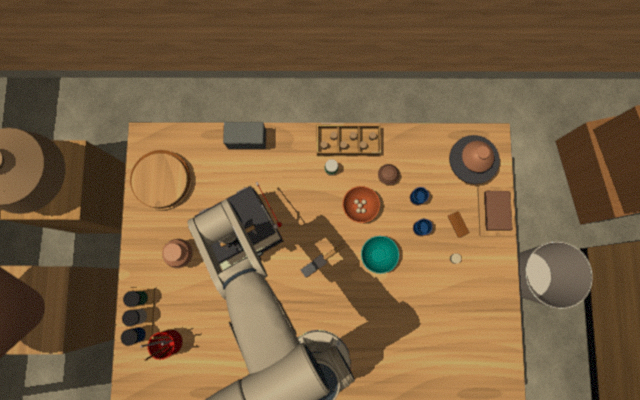

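```bash
python3 ang.py 282 164.85 285.35 167.4 275.35 226.6 279.6 224.5
```

```text
side err px [-0.39 -0.69] J px/rad [  9.2 -48.4] dtheta 0.012
top err px [-0.81  0.24] J px/rad [-13.6 -21.5] dtheta 0.009
```

Call:
jog_arm:
  increments: "0 0 0.1 0 0 0 -1; 0 0 0 0 0 0 -1; 0 0 0 0 0 0 -1; 0 0 0 0 0 0 -1; 0 0 0 0 0 0 -1; 0 0 0 0 0 0 -1; 0 0 0 0 0 0 -1; 0 0 0 0 0 0 -1"

```text
clock: 29.3
eef_pos: [470.1, 281.4, 244.7]
tcp_rot: [-3.129, -0.01, 2.07]
contact_force: [-13.3, -1.1, -1.4]
opening: 0.127
```

```bash
python3 look.py 23 300 230 330 180;python3 - <<'E'
from h import *
A=[cv2.resize(cv2.imread(f'pics/{a}23.png')[y:y+20,x:x+20],None,fx=20,fy=20,interpolation=2) for a,x,y in (('s',273,157),('t',267,215))]
cv2.imwrite('pics/c25.png',np.vstack([np.hstack(A)]))
E
```

```text
29.3 [0.529 0.207 1.75  0.012 1.197 0.025] [470.1 281.4 244.7] [-3.129 -0.01   2.07 ] [-13.3   -1.07  -1.38] [-0.385  2.467  0.196] 0.127
```

View pics/c25.png

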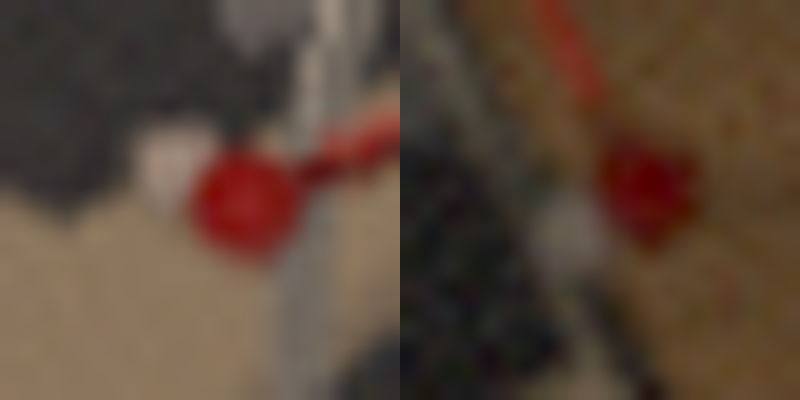

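View pics/z23.png

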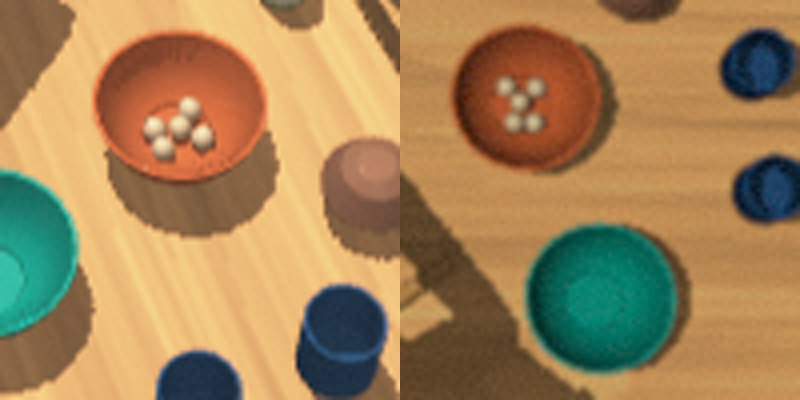

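```bash
python3 ang.py 281.9 165.2 285.3 167.35 275.5 226.8 279.5 224.4; python3 -c "
from rig import r
print(r.sign_off())"
```

```text
side err px [-0.44 -0.29] J px/rad [  9.2 -48.4] dtheta 0.004
top err px [-0.56  0.54] J px/rad [-13.6 -21.5] dtheta -0.006
the job is handed in; nothing more can be done
None
```

The kiln is loaded as you asked, and I handed the job in at about 29 s. The arm was still gripping the bar at 80 N, with the lid held at the mark.

- **Beads and cup:** All five clay beads show in the terracotta dish in both views. The empty blue cup stands upright back at the spot it came from.
- **Lid:** The white ball's angle against the red marker read +0.004 rad in the side view and −0.006 rad in the top view. That is about 1 mm, within my reading error of about 0.01 rad.
- **Failed grasp:** My first grasp of the bar closed just above it and pressed on it with about 10 N, because the fingertips sit higher than I had assumed. Going 18 mm deeper, the second grasp held.
- **Remaining force:** In the final hold the arm pushes the bar towards the hinge with about 13 N, more sideways than upwards. The lid was steady in the last pictures.
- **Other things:** The other items looked to be where they started, judged by eye in the last pictures.

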